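Set out the yellow tuning card on its folding stand

ROBOT

A 7-joint arm with a two-finger parallel gripper is mounted at the origin on the work surface. World frame = base frame: x ahead of the robot, y to its left, z up, the work surface at z = 0. Lengths are in m, angles in rad, forces in N, time in s.
With the tool pointing down it reaches from about 0.4 to 0.875 m from the base axis. Payload 6.5 kg.
Tool frame: the origin (TCP) lies midway between the tips of the shut fingers; the grasp point (between the pads) lies 19 mm behind it; z points along the fingers, x is the direction in which the jaws open and shut, and the axes are right-handed (so a half turn about z gives the same grasp; the last joint's range is limited). The gripper opens to 85 mm and grips with 20 to 120 N. Pads are 22 mm wide; open, the fingers measure 114 mm over their backs; the gripper's body (76 mm by 85 mm) begins 54 mm behind the grasp point. The pads swing forward as they close: fully open they stand 13 mm farther back than shut.
Start: joints at [1.206, 0.536, -0.004, 1.538, 0.003, 1.067, -0.071], TCP at [0.191, -0.621, 0.194] pointing down, gripper open.
Joint ranges: [-2.7, 2.7], [-0.37, 2.16], [-1.27, 1.26], [0.24, 2.4], [-1.31, 4.45], [0.19, 1.91], [-2.76, 2.76]. Speed limits (rad/s): [2.39, 2.39, 3.14, 3.14, 3.14, 3.14, 3.14].

INTERFACE

Orientations are given as a 3x3 rotation matrix whose columns are the frame's x, y, z axes.
In Python, from plant import ctrl, optics, workorder gives the robot as it stands.
- The arm moves only by the shell command python3 -m crank 'ROWS'. ROWS is JSON, a list of rows, each an object of numbers: "fingers": the finger opening in m, from 0 to 0.0854; "dx", "dy", "dz": the shift along the tool's x, y, z in m; "wx", "wy", "wz": the turn, a rotation vector about the tool's x, y, z in rad. A call has 1 to 8 rows; each row shifts and turns the pose as measured when the row begins, along the tool's axes as they then stand; what a row does not reach is not made up. A row lasts 1/12 s, in which the tool goes at most 41.7 mm and 7.16 degrees, less where a joint would pass 70% of its speed; a pose out of reach is approached as far as the arm can. A call is refused whole if a number of a shift passes 0.0417 or a number of a turn 0.125, either way. A call with a gripper value outside its range is refused whole. The fingers move at their own pace and stop on an object; the grip force is fixed at half the most. Time passes only in rows, so rows that do not move let the fingers close. It gives the time, the measured TCP pose, the force and the opening at its end, in the units of the state.
- ctrl.read_state(): the state, without advancing time (a new reading comes with each control period).
- optics.grab_frame(name): name is "side" or "top" or "wrist"; returns (picture, depth): 480x640x3 uint8, blue, green, red; 480x640 float32, m along the optical axis (not along the pixel's ray), 0 where there is no reading.
- optics.camera_model(name): a dict with "intrinsics" (3x3 intrinsics, pixels), "k1" (the pictures are not rectified: a ray, as slopes to the right and down, at radius r is drawn at 1 + k1 r^2 times it, then the intrinsics apply), "rvec" (rotation vector, rad) and "tvec" (3), from world to camera coordinates, as OpenCV has them. Camera axes: x right, y down, z forward; pixel columns grow to the right and rows downward; lengths in m; the calibration is good to about 2 mm. A picture is of the moment at which its call begins: read the wrist's pose just before it. camera_model takes no time and is no camera call; for the wrist camera it gives the pose at the moment of the call.
- workorder.sign_off(): hands the job in, once; it reports no verdict.
The state is a dict: "time_s": time; "joint_positions": joint angles; "joint_velocities": joint speeds; "effort": joint torques, N m; "ee_pos": TCP position; "ee_rot": TCP orientation; "contact_force": force on the tool from outside, world axes, zero at the start; "moment": the same for the moment, N m; "grip_width": finger opening in m.
Only numpy, scipy, OpenCV 4.12 (cv2) and the standard library are available. Lean on these libraries where they do the work, as an engineer would, in place of code of your own. Each camera call takes 0.05 s, during which the arm holds its last target. There are 200 camera calls.

TASK

Get the yellow tuning card out of the sprung case and set it up to read: press the red button in the case lid and steady the lid all the way as it comes up, so that it never flies open, then leave it standing open. Snap the folded stand's back rest up over its centre until it stays open, and stand the yellow card upright on the stand's ledge, behind the front lip, square and central, leaning back against the rest; either face may show. Leave the blue card upright in its slot and do not shift or knock over the other things on the bench.

Things in the scene. Friction and masses are not known exactly. Their poses are not given: they have to be found in the camera images.
- case: Dark grey open box fixed to the bench, 135 (x) x 145 (y) x 110 mm high, walls and floor 5 mm. Origin: centre of its underside; z up, x from button side to hinge side. Yaw within 0.45 rad of the world, hinge away from the robot. Two slots across x, at x = -25 and +17 mm, of low rails (|y| < 15, up to z 50 mm, 13 mm apart) hold one card each, standing on the 5 mm floor; either card may be in either.
- lid_hinge (a point): Point on the lid's hinge axis, mid-length: case frame x +67.5, y 0, z 110 mm; the axis runs along the case's y. Its frame turns with the lid; shut, it is parallel to the case's frame. The lid is an aluminium plate 135 x 145 x 9 mm, 180 g, lying on the case's rim, upper face 119 mm above the bench.
- lid (a joint): Lid angle, rad: 0 shut (latched it stands up to 0.02 proud), 1.85 fully open, 0.28 past upright; the spring holds it there. Once unlatched the spring needs about 4 N down at the button to hold it shut, 2 N across the lid at 1 rad, little beyond 1.5. Left alone it flies up at 7 rad/s or more; let go past about 1.3 rad it finishes slowly. It must not exceed 4 rad/s.
- catch_top (a point): Centre of the top of the round red push button in the lid: 24 mm across, 7 mm proud of the lid's upper face, 115.5 mm from the hinge axis, 19.5 mm from the lid's front edge, in mid-width. Frame turns with the lid.
- catch (a joint): Button travel, m: 0 out, 0.006 fully in, pressed straight into the lid; spring 1 N out, 2.5 N in. The catch frees the lid at about 4 mm. The freed lid then bears up against whatever presses the button and rises with it, so a finger kept on it can ride it all the way up; withdrawn quickly, the lid flies up.
- yellow_mid (a point): Centre (half-way up) of the yellow card: stiff framed card 10 (x, thickness) x 60 (y) x 97 mm high (z), 85 to 155 g, yellow edges, cream ruled faces. Grip it across its 60 mm width. In the case its top is 102 mm above the bench, 8 mm below the rim.
- blue_mid (a point): Centre of the blue card, same size as the yellow one, blue edges, in the other slot of the case. To be left standing there.
- stand: Folding card stand fixed to the bench, yaw within 0.45 rad of the world, front (-x) to the robot. Origin on the bench, z up. Grey block x -20 to +70, y -50 to +50, z 0 to 35 mm; its top is the ledge. Steel lip x -14 to -6, up to z 45. Two cheeks at the pivot: x 22 to 36, |y| 14 to 20, up to z 65. The open rest's front face meets the ledge at x +14, so a card's foot goes between x -6 and +14 mm.
- rest_pivot (a point): Pivot of the back rest: stand frame x +24, y 0, z 55 mm; its axis runs along the stand's y.
- rest (a joint): Back-rest angle, rad: 0 folded flat forward over ledge and lip (pointing to the stand's -x), 1.85 open, leaning back 0.28 past upright. Over-centre spring: below about 1 rad it snaps back, beyond that it snaps open and stays. About 2.5 N up at the grip starts it.
- rest_grip (a point): Centre of the orange grip at the rest's free end, 74 mm along from the pivot and 3 mm above its plane when folded: 26 (y) x 14 thick x 28 mm long; the plate from it to the pivot is 24 mm wide, 8 thick. Folded, it juts out in front of the block (stand x -50, z 58 mm), nothing beneath, and can be pinched across its width from above; it turns between the fingers. Frame turns with the rest.
- cleaner: Bystander: closed can, 48 mm across, 150 mm tall, 300 g, between case and stand. Origin at its underside.
- driver: Bystander: screwdriver lying on the bench, 150 mm long along its x.
- spool: Bystander: metal spool 52 mm across, 40 mm tall, 250 g, in front of the case. Origin at its underside.
- dial: Bystander: spare black dial knob, 68 mm across, 28 mm tall, behind the stand. Origin at its underside.
- mug: Bystander: white mug 76 mm across, 85 mm tall. Origin at its underside.
- relay: Bystander: clear-covered relay 50 x 40 x 54 mm, 150 g. Origin at its underside.
- valve: Bystander: glass radio valve on a black base, 34 mm across, 74 mm tall, 60 g, beside the stand's orange grip. Origin at its underside.
- yellow: The yellow card again; origin at the centre of its underside.
Things that resemble listed ones, but are neither listed nor needed, are in the scene too. What is shaped like the stand but green or turquoise is not meant.

How it is judged:
On the way, in this order (a step that is already met when the one before it is completed fails the run):
1. the lid stands open (value of joint lid above 1.5 rad), for 0.2 s.
2. the yellow card is lifted clear of the case (height (world z) of yellow_mid above 0.17 m), for 0.1 s.
At the end, for the whole second after the job is handed in: Lid open past 1.5 rad, rest past 1.7. Yellow card still on the ledge behind the lip: centre within 20 mm of the stand's middle, 72-92 mm up, 4-40 mm behind its origin, leaning 0.18-0.6 rad, square within 0.2 rad. Blue card upright (0.3 rad), within 20 mm of its start (value of joint lid above 1.5 rad and value of joint rest above 1.7 rad and x of yellow_mid in the frame of stand between 0.004 and 0.04 m and y of yellow_mid in the frame of stand between -0.02 and 0.02 m and z of yellow_mid in the frame of stand between 0.072 and 0.092 m and angle between yellow_mid's own z axis and vertical between 0.18 and 0.6 rad and angle between the y axis of yellow_mid and the y axis of stand, either way round below 0.2 rad and linear speed of yellow below 0.02 m/s and angle between blue_mid's own z axis and vertical below 0.3 rad and distance of blue_mid from where it was at the start of the episode below 0.02 m); the robot touches nothing.
It fails at once if the lid flies open (faster than 4 rad/s) (velocity of joint lid above 4 rad/s).
It fails at once if another thing on the bench is shifted by more than 25 mm (distance of any of cleaner, driver, spool, dial, mug, relay, valve from where it was at the start of the episode above 0.025 m).
It fails at once if another thing is knocked over (angle between any of cleaner, spool, dial, mug, relay, valve's own z axis and vertical above 0.5 rad).
It also fails if it takes over 72 s, if anything falls off the work surface, if the arm or the gripper's body presses on something with over 40 N, if the wrist force passes 120 N, or if a joint passes its speed limit or range.

## Working session

There is one attempt and no reset: what is moved stays moved. The work goes in short steps, Python scripts to look and compute and a shell command to move; the robot and the scene stay as the last step left them, time stands still between calls to the robot, and variables do not carry over. Pictures are saved under pics/ and viewed, about 8 in all and at most 12, crops included, and the job is handed in when it is done.

```bash
ls; mkdir -p pics
cat > h.py <<'E'
import numpy as np, cv2, pickle
from plant import ctrl, optics
def grab(n):
    m=optics.camera_model(n); p,d=optics.grab_frame(n); return p,d,m
def world(m,d,uv):
    uv=np.atleast_2d(uv).astype(float); K=np.array(m['intrinsics']); 
    z=np.array([d[int(v),int(u)] for u,v in uv])
    dc=np.array([m['k1'],0,0,0.])
    x=cv2.undistortPoints(uv.reshape(-1,1,2),K,dc).reshape(-1,2)
    P=np.c_[x*z[:,None],z]; R=cv2.Rodrigues(np.array(m['rvec'],float))[0]
    return (P-np.array(m['tvec']).ravel())@R
def cloud(m,d):
    v,u=np.mgrid[:480,:640]; W=world(m,d,np.c_[u.ravel(),v.ravel()]).reshape(480,640,3); W[d==0]=np.nan; return W
def tool():
    s=ctrl.read_state(); return s,np.array(s['ee_pos']),np.array(s['ee_rot'])
def st():
    s,p,R=tool(); print('t',round(s['time_s'],2),'p',p.round(4),'F',np.round(s['contact_force'],1),'w',round(s['grip_width'],4)); print(R.round(3)); print('q',np.round(s['joint_positions'],2)); return s,p,R
def togo(target,Rt=None):
    s,p,R=tool(); print('tool shift',(R.T@(np.array(target)-p)).round(4), 'turn', (cv2.Rodrigues(R.T@Rt)[0].ravel().round(3) if Rt is not None else ''))
E
python3 - <<'E'
from h import *
for n in ('top','side'):
    p,d,m=grab(n); cv2.imwrite(f'pics/{n}0.png',p); np.savez(f'pics/{n}0.npz',p=p,d=d); pickle.dump(m,open(f'pics/{n}0.pkl','wb'))
    print(n,m)
st()
E
```

```text
pics
top {'intrinsics': array([[520.8794761 ,   0.        , 321.59393179],
       [  0.        , 520.8794761 , 237.60029835],
       [  0.        ,   0.        ,   1.        ]]), 'k1': 0.019200683471684382, 'rvec': array([ 2.22201128, -2.16406331,  0.07230613]), 'tvec': array([-0.00665244,  0.47079714,  1.61186957])}
side {'intrinsics': array([[610.71566423,   0.        , 323.43693703],
       [  0.        , 610.71566423, 238.07571741],
       [  0.        ,   0.        ,   1.        ]]), 'k1': 0.03694703439716345, 'rvec': array([ 0.19977992, -2.85800302,  1.11558057]), 'tvec': array([0.46967956, 0.10123764, 1.54970764])}
t 0.1 p [ 0.1911 -0.6206  0.1928] F [-0.5  0.3  0.2] w 0.0855
[[ 0.294 -0.956 -0.001]
 [-0.956 -0.294  0.001]
 [-0.002  0.    -1.   ]]
q [ 1.21  0.54 -0.    1.54  0.    1.07 -0.07]
```

View pics/top0.png

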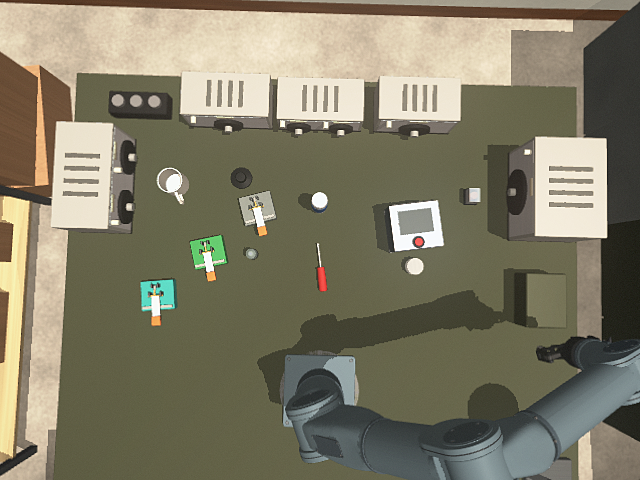

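View pics/side0.png

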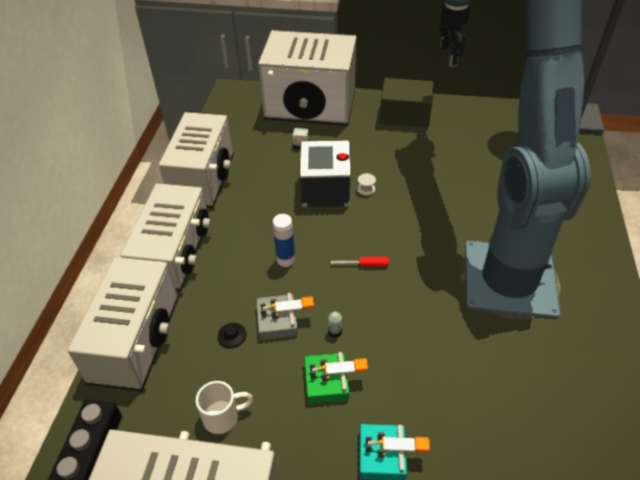

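The top view shows the case at px (415,225) with its red button at (419,241), the grey stand at (257,208) with its grip at (263,228), the can at (319,202), the valve at (251,254) and the spool at (413,266). Green and turquoise decoys are at (208,253) and (157,300). The side view agrees.

Run:
```python
from h import *
C={}
for n in ('top','side'):
    z=np.load(f'pics/{n}0.npz'); m=pickle.load(open(f'pics/{n}0.pkl','rb')); W=cloud(m,z['d']); p=z['p'].astype(int); hsv=cv2.cvtColor(z['p'],cv2.COLOR_BGR2HSV).astype(int)
    H,S,V=hsv[...,0],hsv[...,1],hsv[...,2]
    box=lambda x0,x1,y0,y1:(W[...,0]>x0)&(W[...,0]<x1)&(W[...,1]>y0)&(W[...,1]<y1)
    Z=W[...,2]
    cas=box(.35,.75,-.45,-.1)
    lid=cas&(Z>.108)&(Z<.135)
    r=cv2.minAreaRect((W[lid][:,:2]*1000).astype(np.float32)); print(n,'lid',r,'z',np.median(Z[lid]),lid.sum())
    red=cas&((H<8)|(H>172))&(S>150)&(Z>.1); print(' red',W[red].mean(0).round(4),red.sum())
    stn=box(.4,.75,.08,.3)
    og=stn&(H>5)&(H<22)&(S>150)&(Z>.03); print(' orange',np.nanmean(W[og],0).round(4),og.sum(), cv2.minAreaRect((W[og][:,:2]*1000).astype(np.float32)))
    led=stn&(Z>.03)&(Z<.04); 
    if led.sum()>5:
        r=cv2.minAreaRect((W[led][:,:2]*1000).astype(np.float32)); print(' ledge',r,led.sum())
    pl=stn&(Z>.046)&(Z<.075)&(S<60); print(' plate',cv2.minAreaRect((W[pl][:,:2]*1000).astype(np.float32)),pl.sum())
    # objects by clusters
    ob=(Z>.02)&(Z<.3)&box(.3,.85,-.5,.45); k,l,s,c=cv2.connectedComponentsWithStats(ob.astype(np.uint8))
    for i in range(1,k):
        if s[i,4]>25:
            q=W[l==i]; print('  obj',c[i].round(),s[i,4],'min',q.min(0).round(3),'max',q.max(0).round(3))
```

```text
top lid ((510.1374816894531, -267.9714050292969), (138.76953125, 146.16946411132812), 8.492802619934082) z 0.1181205731672013 2313
 red [ 0.4607 -0.2756  0.1251] 49
 orange [0.4881 0.1886 0.0637] 78 ((517.5384521484375, 197.59178161621094), (94.9959487915039, 34.85853576660156), 8.986084938049316)
 ledge ((546.563720703125, 204.95880126953125), (260.93988037109375, 99.92559814453125), 15.991716384887695) 553
 plate ((494.40985107421875, 198.99928283691406), (76.15559387207031, 192.23350524902344), 83.6423568725586) 291
  obj [227. 115.] 2157 min [0.785 0.171 0.02 ] max [0.85  0.432 0.146]
  obj [319. 120.] 2000 min [ 0.783 -0.108  0.02 ] max [0.85  0.152 0.127]
  obj [416. 120.] 2098 min [ 0.784 -0.387  0.02 ] max [ 0.85  -0.147  0.157]
  obj [181. 188.] 198 min [0.561 0.427 0.02 ] max [0.662 0.449 0.092]
  obj [240. 177.] 76 min [0.639 0.25  0.02 ] max [0.668 0.278 0.037]
  obj [473. 195.] 205 min [ 0.591 -0.474  0.02 ] max [ 0.634 -0.439  0.061]
  obj [258. 210.] 1054 min [0.47  0.149 0.02 ] max [0.61  0.265 0.075]
  obj [319. 202.] 281 min [ 0.548 -0.007  0.022] max [0.595 0.041 0
[... 991 characters left out ...]
81 min [ 0.432 -0.48   0.02 ] max [ 0.636 -0.182  0.13 ]
  obj [366. 180.] 191 min [ 0.366 -0.312  0.021] max [ 0.416 -0.254  0.047]
  obj [283. 238.] 854 min [ 0.547 -0.005  0.02 ] max [0.597 0.045 0.156]
  obj [374. 260.] 145 min [ 0.307 -0.009  0.02 ] max [0.378 0.02  0.031]
  obj [280. 313.] 1620 min [0.469 0.149 0.02 ] max [0.612 0.269 0.069]
  obj [335. 322.] 251 min [0.4   0.213 0.021] max [0.432 0.24  0.075]
  obj [231. 330.] 127 min [0.639 0.25  0.02 ] max [0.668 0.282 0.033]
  obj [330. 375.] 2032 min [0.329 0.298 0.02 ] max [0.471 0.414 0.071]
  obj [217. 391.] 465 min [0.597 0.428 0.02 ] max [0.662 0.45  0.09 ]
  obj [245. 399.] 144 min [0.56  0.437 0.02 ] max [0.594 0.45  0.077]
```

```bash
python3 -m crank '[{"fingers":0,"dx":-0.022,"dy":-0.032,"dz":-0.008},{"fingers":0,"dx":-0.022,"dy":-0.032,"dz":-0.008},{"fingers":0,"dx":-0.022,"dy":-0.032,"dz":-0.008},{"fingers":0,"dx":-0.022,"dy":-0.032,"dz":-0.008},{"fingers":0,"dx":-0.022,"dy":-0.032,"dz":-0.008},{"fingers":0,"dx":-0.022,"dy":-0.032,"dz":-0.008},{"fingers":0,"wz":0.076},{"fingers":0,"wz":0.076}]'
python3 - <<'E'
from h import *
st()
c,s=np.cos(.147),np.sin(.147); X=np.array([c,s,0]);Y=np.array([-s,c,0])
Rt=np.c_[-Y,-X,[0,0,-1]]
hinge=np.array([.510,-.268,.11])+.0675*X
togo(hinge-.110*X+[0,0,.05],Rt)
# stand
for n in ('top','side'):
    z=np.load(f'pics/{n}0.npz'); m=pickle.load(open(f'pics/{n}0.pkl','rb')); W=cloud(m,z['d']); hsv=cv2.cvtColor(z['p'],cv2.COLOR_BGR2HSV).astype(int)
    H,S,V=hsv[...,0],hsv[...,1],hsv[...,2];Z=W[...,2]
    b=(W[...,0]>.46)&(W[...,0]<.625)&(W[...,1]>.13)&(W[...,1]<.28)&((W[...,1]<.27)|(W[...,0]>.48))
    og=b&(H>5)&(H<22)&(S>170)&(Z>.05); k,l,stt,cc=cv2.connectedComponentsWithStats(og.astype(np.uint8)); i=1+stt[1:,4].argmax(); og=l==i
    q=W[og]; top=q[q[:,2]>.06]; print(n,'grip',top.mean(0).round(4),len(top),cv2.minAreaRect((top[:,:2]*1000).astype(np.float32)))
    bl=b&(Z>.030)&(Z<.040)&(S<60); print(' ledge',cv2.minAreaRect((W[bl][:,:2]*1000).astype(np.float32)),bl.sum())
    pl=b&(Z>.05)&(V>150)&(S<60); print(' plate',cv2.minAreaRect((W[pl][:,:2]*1000).astype(np.float32)),W[pl].mean(0),pl.sum())
E
```

```text
t 0.1 p [ 0.1911 -0.6206  0.1928] F [-0.5  0.3  0.2] w 0.0855
[[ 0.294 -0.956 -0.001]
 [-0.956 -0.294  0.001]
 [-0.002  0.    -1.   ]]
q [ 1.21  0.54 -0.    1.54  0.    1.07 -0.07]
tool shift [-0.2495 -0.3666  0.0331] turn [0.    0.002 0.152]
top grip [0.4917 0.199  0.0655] 3 ((491.6220703125, 199.06805419921875), (0.1546727418899536, 5.85222864151001), 2.8084604740142822)
 ledge ((556.9369506835938, 208.09742736816406), (89.7571792602539, 99.90980529785156), 15.715538024902344) 529
 plate ((539.302001953125, 212.71156311035156), (88.4122314453125, 43.225677490234375), 13.698016166687012) [0.52964661 0.20076579 0.05773707] 156
side grip [0.4843 0.1898 0.0638] 98 ((484.1287841796875, 189.52540588378906), (26.60729217529297, 28.53535270690918), 18.262147903442383)
 ledge ((557.0336303710938, 209.7007598876953), (89.25776672363281, 106.29808044433594), 15.938427925109863) 818
 plate ((542.1385498046875, 203.74945068359375), (88.82520294189453, 26.597530364990234), 14.986316680908203) [0.52996074 0.20128339 0.05758217] 224invalid input at $[0]: expected keys fingers, dx, dy, dz, wx, wy, wz
```

```bash
python3 -m crank '[{"fingers":0,"dx":-0.022,"dy":-0.032,"dz":-0.008,"wx":0,"wy":0,"wz":0},{"fingers":0,"dx":-0.022,"dy":-0.032,"dz":-0.008,"wx":0,"wy":0,"wz":0},{"fingers":0,"dx":-0.022,"dy":-0.032,"dz":-0.008,"wx":0,"wy":0,"wz":0},{"fingers":0,"dx":-0.022,"dy":-0.032,"dz":-0.008,"wx":0,"wy":0,"wz":0},{"fingers":0,"dx":-0.022,"dy":-0.032,"dz":-0.008,"wx":0,"wy":0,"wz":0},{"fingers":0,"dx":-0.022,"dy":-0.032,"dz":-0.008,"wx":0,"wy":0,"wz":0},{"fingers":0,"dx":0,"dy":0,"dz":0,"wx":0,"wy":0,"wz":0.076},{"fingers":0,"dx":0,"dy":0,"dz":0,"wx":0,"wy":0,"wz":0.076}]'
cat >> h.py <<'E'
def frame(yaw):
    c,s=np.cos(yaw),np.sin(yaw); return np.array([c,s,0]),np.array([-s,c,0])
CX,CY=frame(.147); RC=np.c_[-CY,-CX,[0,0,-1.]]
HINGE=np.array([.510,-.268,.11])+.0675*CX
CASE=np.array([.510,-.268,0])
SX,SY=frame(.276); STAND=np.array([.533,.2017,0]); RS=np.c_[-SY,-SX,[0,0,-1.]]
E
python3 - <<'E'
from h import *
st(); togo(HINGE-.110*CX+[0,0,.05],RC)
E
```

```text
time_s: 0.77
ee_pos: [0.3383, -0.4286, 0.2378]
ee_rot: [[0.139, -0.99, -0.006], [-0.99, -0.139, 0.007], [-0.008, 0.005, -1.0]]
contact_force: [-0.6, -1.6, 0.3]
grip_width: 0.0002
t 0.77 p [ 0.3383 -0.4286  0.2378] F [-0.6 -1.6  0.3] w 0.0002
[[ 0.139 -0.99  -0.006]
 [-0.99  -0.139  0.007]
 [-0.008  0.005 -1.   ]]
q [ 0.86  0.32 -0.05  1.76  0.02  1.07 -0.63]
tool shift [-0.1343 -0.1502  0.078 ] turn [ 0.005  0.008 -0.008]
```

```bash
python3 -m crank '[{"fingers":0,"dx":-0.0224,"dy":-0.025,"dz":0.008,"wx":0,"wy":0,"wz":0},{"fingers":0,"dx":-0.0224,"dy":-0.025,"dz":0.008,"wx":0,"wy":0,"wz":0},{"fingers":0,"dx":-0.0224,"dy":-0.025,"dz":0.008,"wx":0,"wy":0,"wz":0},{"fingers":0,"dx":-0.0224,"dy":-0.025,"dz":0.008,"wx":0,"wy":0,"wz":0},{"fingers":0,"dx":-0.0224,"dy":-0.025,"dz":0.008,"wx":0,"wy":0,"wz":0},{"fingers":0,"dx":-0.0224,"dy":-0.025,"dz":0.008,"wx":0,"wy":0,"wz":0},{"fingers":0,"dx":0,"dy":0,"dz":0,"wx":0.005,"wy":0.008,"wz":-0.008}]' >/dev/null
python3 - <<'E'
from h import *
st(); togo(HINGE-.110*CX+[0,0,.026],RC)
p,d,m=grab('wrist'); cv2.imwrite('pics/w1.png',p); print(np.nanmedian(d))
E
```

```text
t 1.35 p [ 0.473  -0.2683  0.1871] F [-0.6  0.4  0.3] w 0.0
[[ 0.139 -0.99  -0.001]
 [-0.99  -0.139 -0.001]
 [ 0.001  0.001 -1.   ]]
q [ 0.55  0.37 -0.15  1.82  0.07  0.96 -1.06]
tool shift [0.0051 0.0058 0.0511] turn [ 0.001 -0.001 -0.008]
0.33706948
```

View pics/w1.png

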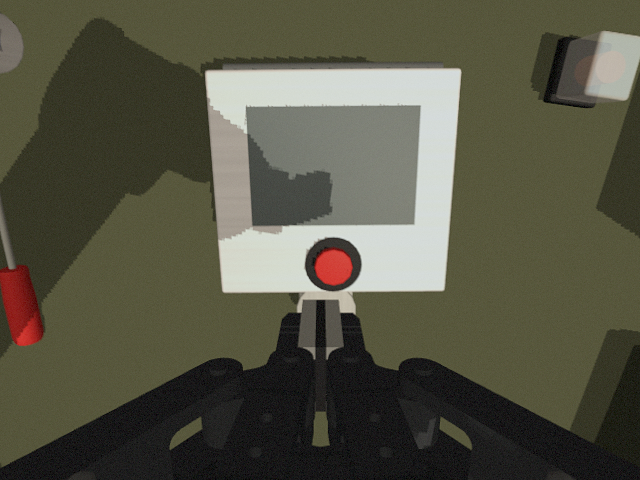

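```bash
python3 -m crank '[{"fingers":0,"dx":0.005,"dy":0.006,"dz":0.025,"wx":0,"wy":0,"wz":-0.008},{"fingers":0,"dx":0,"dy":0,"dz":0.025,"wx":0,"wy":0,"wz":0},{"fingers":0,"dx":0,"dy":0,"dz":0.007,"wx":0,"wy":0,"wz":0},{"fingers":0,"dx":0,"dy":0,"dz":0,"wx":0,"wy":0,"wz":0}]'
python3 - <<'E'
from h import *
togo(HINGE-.110*CX+[0,0,.016],RC)
E
```

```text
time_s: 1.73
ee_pos: [0.4644, -0.2796, 0.1299]
ee_rot: [[0.146, -0.989, -0.001], [-0.989, -0.146, -0.006], [0.006, 0.002, -1.0]]
contact_force: [0.7, 0.8, 0.1]
grip_width: -0.0002
tool shift [-0.0048 -0.0043  0.0038] turn [ 0.002 -0.006 -0.001]
```

```bash
python3 -m crank '[{"fingers":0,"dx":-0.005,"dy":-0.004,"dz":0,"wx":0,"wy":-0.006,"wz":0},{"fingers":0,"dx":0,"dy":0,"dz":0.004,"wx":0,"wy":0,"wz":0},{"fingers":0,"dx":0,"dy":0,"dz":0,"wx":0,"wy":0,"wz":0}]'
python3 -m crank '[{"fingers":0,"dx":0,"dy":0,"dz":0.003,"wx":0,"wy":0,"wz":0},{"fingers":0,"dx":0,"dy":0,"dz":0,"wx":0,"wy":0,"wz":0}]'
python3 -m crank '[{"fingers":0,"dx":0,"dy":0,"dz":0.003,"wx":0,"wy":0,"wz":0},{"fingers":0,"dx":0,"dy":0,"dz":0,"wx":0,"wy":0,"wz":0}]'
```

```text
time_s: 1.98
ee_pos: [0.4674, -0.2759, 0.1275]
ee_rot: [[0.142, -0.99, -0.002], [-0.99, -0.142, -0.001], [0.001, 0.002, -1.0]]
contact_force: [-0.0, 0.4, -0.7]
grip_width: -0.0001
time_s: 2.15
ee_pos: [0.4685, -0.2766, 0.1259]
ee_rot: [[0.142, -0.99, 0.001], [-0.99, -0.142, -0.002], [0.002, -0.0, -1.0]]
contact_force: [-0.9, 0.2, -0.9]
grip_width: 0.0001
time_s: 2.32
ee_pos: [0.4691, -0.277, 0.1235]
ee_rot: [[0.142, -0.99, 0.002], [-0.99, -0.142, -0.003], [0.003, -0.002, -1.0]]
contact_force: [-1.0, 0.3, 0.4]
grip_width: 0.0001
```

```bash
python3 -m crank '[{"fingers":0,"dx":0,"dy":0.001,"dz":0.004,"wx":0,"wy":0,"wz":0},{"fingers":0,"dx":0,"dy":0,"dz":0,"wx":0,"wy":0,"wz":0}]'
python3 -m crank '[{"fingers":0,"dx":0,"dy":0,"dz":0.004,"wx":0,"wy":0,"wz":0},{"fingers":0,"dx":0,"dy":0,"dz":0.002,"wx":0,"wy":0,"wz":0}]'
```

```text
time_s: 2.48
ee_pos: [0.4683, -0.2773, 0.1195]
ee_rot: [[0.142, -0.99, 0.003], [-0.99, -0.142, -0.003], [0.004, -0.002, -1.0]]
contact_force: [-0.2, 0.3, -0.5]
grip_width: 0.0
time_s: 2.65
ee_pos: [0.4684, -0.2775, 0.1133]
ee_rot: [[0.142, -0.99, 0.003], [-0.99, -0.142, -0.004], [0.004, -0.003, -1.0]]
contact_force: [-0.3, 0.5, -0.3]
grip_width: -0.0003
```

Run:
```python
from h import *
st()
a,d,m=grab('wrist'); b,d2,m2=grab('side')
cv2.imwrite('pics/w2.png',np.hstack([a[:,120:520],cv2.resize(b[100:240,240:440],(571,400))[:, :380] if 0 else cv2.resize(b[90:240,260:410],(400,480),interpolation=cv2.INTER_CUBIC)]))
```

```text
t 2.65 p [ 0.4684 -0.2775  0.1133] F [-0.3  0.5 -0.3] w -0.0003
[[ 0.142 -0.99   0.003]
 [-0.99  -0.142 -0.004]
 [ 0.004 -0.003 -1.   ]]
q [ 0.56  0.46 -0.14  1.89  0.09  0.79 -1.05]
```

View pics/w2.png

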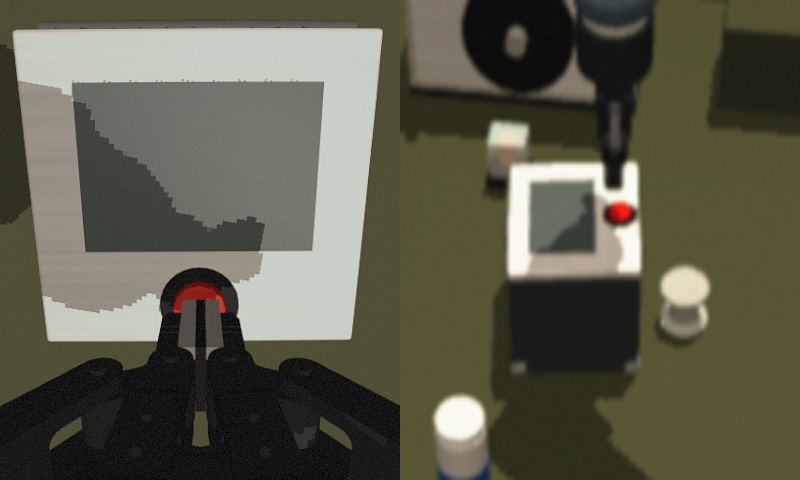

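Run:
```python
from h import *
s,p,R=tool()
for n in('wrist','side','top'):
    a,d,m=grab(n); W=cloud(m,d); hsv=cv2.cvtColor(a,cv2.COLOR_BGR2HSV).astype(int)
    red=((hsv[...,0]<8)|(hsv[...,0]>172))&(hsv[...,1]>170)&(np.linalg.norm(W[...,:2]-[.461,-.275],axis=2)<.05)
    print(n,'red',W[red].mean(0).round(4),red.sum())
    near=(np.linalg.norm(W[...,:2]-p[:2],axis=2)<.06)&(hsv[...,2]<110)&(W[...,2]>.13)&(W[...,2]<.35)
    q=W[near]
    if len(q): i=q[:,2].argsort()[:8]; print(' lowest dark',q[i].round(3).tolist(),len(q))
    if n=='wrist':
        print(' cam-origin', (-cv2.Rodrigues(m['rvec'])[0].T@m['tvec']).round(3), 'lidz',np.nanmedian(W[60:75,250:400,2]))
        for v in range(295,420,15): print(v,d[v,320].round(3),W[v,320].round(3),W[v,308].round(3))
```

```text
wrist red [ 0.4704 -0.2758  0.1403] 987
 lowest dark [[0.479, -0.276, 0.155], [0.479, -0.277, 0.155], [0.479, -0.277, 0.155], [0.479, -0.275, 0.156], [0.479, -0.276, 0.156], [0.479, -0.279, 0.156], [0.479, -0.274, 0.156], [0.48, -0.281, 0.156]] 56784
 cam-origin [ 0.539 -0.267  0.295] lidz 0.11999172690687143
295 0.181 [ 0.468 -0.277  0.127] [ 0.468 -0.272  0.128]
310 0.143 [ 0.479 -0.276  0.164] [ 0.479 -0.271  0.165]
325 0.132 [ 0.479 -0.276  0.175] [ 0.478 -0.272  0.176]
340 0.121 [ 0.479 -0.275  0.186] [ 0.479 -0.272  0.186]
355 0.119 [ 0.476 -0.276  0.189] [ 0.48  -0.272  0.196]
370 0.122 [ 0.471 -0.277  0.188] [ 0.48  -0.272  0.203]
385 0.122 [ 0.466 -0.277  0.189] [ 0.479 -0.272  0.209]
400 0.124 [ 0.461 -0.278  0.189] [ 0.475 -0.273  0.208]
415 0.35 [ 0.305 -0.301 -0.   ] [ 0.465 -0.274  0.201]
side red [ 0.4608 -0.2728  0.1244] 44
 lowest dark [[0.475, -0.272, 0.16], [0.475, -0.276, 0.16], [0.471, -0.263, 0.16], [0.469, -0.267, 0.161], [0.468, -0.262, 0.162], [0.474, -0.265, 0.162], [0.463, -0.265, 0.163], [0.469, -0.269, 0.163]] 1003
top red [ 0.4513 -0.2713  0.1265] 2
 lowest dark [[0.454, -0.254, 0.201], [0.451, -0.251, 0.205], [0.451, -0.248, 0.205], [0.453, -0.249, 0.215], [0.453, -0.243, 0.216], [0.453, -0.246, 0.216], [0.453, -0.24, 0.222], [0.469, -0.236, 0.223]] 171
```

The image shows the fingertips at about z 0.157, well above the lid, while the reported TCP z is 0.113. So the real tip sits about 43 mm behind the reported TCP. I'll correct for that and confirm it by contact.

```bash
cat >> h.py <<'E'
OFF=.043
def tool():
    s=ctrl.read_state(); R=np.array(s['ee_rot']); return s,np.array(s['ee_pos'])-OFF*R[:,2],R
def camoff():
    s=ctrl.read_state(); m=optics.camera_model('wrist'); c=-cv2.Rodrigues(np.array(m['rvec']))[0].T@np.array(m['tvec']); print('camoff',(np.array(s['ee_rot']).T@(c-s['ee_pos'])).round(4))
E
python3 -c "
from h import *
camoff(); togo(HINGE-.110*CX+[0,0,.016],RC)"
python3 -m crank '[{"fingers":0,"dx":0,"dy":0,"dz":0.012,"wx":0,"wy":0,"wz":0},{"fingers":0,"dx":0,"dy":0,"dz":0.012,"wx":0,"wy":0,"wz":0},{"fingers":0,"dx":0,"dy":0,"dz":0,"wx":0,"wy":0,"wz":0}]'
python3 -c "
from h import *
camoff(); togo(HINGE-.110*CX+[0,0,.016],RC)"
```

```text
camoff [ 1.000e-04 -7.230e-02 -1.812e-01]
tool shift [-0.0034  0.0004  0.0309] turn [-0.003 -0.005 -0.004]
time_s: 3.15
ee_pos: [0.4703, -0.2783, 0.089]
ee_rot: [[0.142, -0.99, 0.007], [-0.99, -0.142, -0.006], [0.007, -0.006, -1.0]]
contact_force: [0.5, 1.2, 0.7]
grip_width: -0.0001
camoff [ 1.000e-04 -7.230e-02 -1.812e-01]
tool shift [-0.0042  0.0015  0.006 ] turn [-0.006 -0.007 -0.004]
```

```bash
python3 -m crank '[{"fingers":0,"dx":-0.004,"dy":0.002,"dz":0.003,"wx":-0.006,"wy":-0.007,"wz":-0.004},{"fingers":0,"dx":0,"dy":0,"dz":0,"wx":0,"wy":0,"wz":0}]'
python3 -m crank '[{"fingers":0,"dx":0,"dy":0,"dz":0.004,"wx":0,"wy":0,"wz":0},{"fingers":0,"dx":0,"dy":0,"dz":0,"wx":0,"wy":0,"wz":0}]'
python3 -m crank '[{"fingers":0,"dx":0,"dy":0,"dz":0.003,"wx":0,"wy":0,"wz":0}]'
```

```text
time_s: 3.32
ee_pos: [0.4679, -0.2747, 0.0856]
ee_rot: [[0.146, -0.989, -0.0], [-0.989, -0.146, 0.001], [-0.001, -0.0, -1.0]]
contact_force: [-0.8, 2.0, 4.0]
grip_width: 0.0001
time_s: 3.48
ee_pos: [0.4678, -0.2748, 0.0822]
ee_rot: [[0.146, -0.989, -0.0], [-0.989, -0.146, 0.001], [-0.001, 0.0, -1.0]]
contact_force: [-1.1, 0.9, 4.7]
grip_width: -0.0005
time_s: 3.57
ee_pos: [0.4678, -0.2749, 0.0801]
ee_rot: [[0.146, -0.989, -0.001], [-0.989, -0.146, 0.0], [-0.001, 0.001, -1.0]]
contact_force: [-3.1, 0.8, 8.5]
grip_width: -0.0002
```

```bash
sed -i 's/^OFF=.*/OFF=.040/' h.py
cat >> h.py <<'E'
def lid():
    s,p,R=tool(); c=p-.011*CX-HINGE; x=c@CX; z=c[2]; r2=x*x+z*z
    th=np.arctan2(z,-x)-np.arcsin(.010/np.sqrt(r2)); print('lid est',round(th,3),'r',round(np.sqrt(r2-1e-4),4),'lat',round(c@CY,4),'F along n',round(float(np.dot(s['contact_force'],np.sin(th)*CX+[0,0,np.cos(th)])),1)); togo(p,RC)
    for k in (.12,.24,.36,.5,.65,.8):
        t=th+k; print(round(t,2),'dx/dy/dz togo',(R.T@(HINGE+(.011-.121*np.cos(t)+.01*np.sin(t))*CX+[0,0,.121*np.sin(t)+.01*np.cos(t)]-p)).round(4))
E
python3 -m crank '[{"fingers":0,"dx":0,"dy":0,"dz":0.001,"wx":0,"wy":0,"wz":0},{"fingers":0,"dx":0,"dy":-0.002,"dz":-0.012,"wx":0,"wy":0,"wz":0},{"fingers":0,"dx":0,"dy":-0.003,"dz":-0.012,"wx":0,"wy":0,"wz":0},{"fingers":0,"dx":0,"dy":-0.004,"dz":-0.0115,"wx":0,"wy":0,"wz":0}]'
python3 -c "
from h import *
lid()"
```

```text
time_s: 3.9
ee_pos: [0.475, -0.2734, 0.1155]
ee_rot: [[0.145, -0.989, -0.004], [-0.989, -0.145, 0.002], [-0.002, 0.004, -1.0]]
contact_force: [1.3, 0.8, 1.3]
grip_width: 0.0002
lid est 0.299 r 0.1221 lat -0.0003 F along n 1.7
tool shift [0. 0. 0.] turn [ 0.004  0.002 -0.001]
0.42 dx/dy/dz togo [-0.0004 -0.0073 -0.0129]
0.54 dx/dy/dz togo [-0.0004 -0.015  -0.0252]
0.66 dx/dy/dz togo [-0.0004 -0.0241 -0.0366]
0.8 dx/dy/dz togo [-0.0005 -0.0364 -0.0483]
0.95 dx/dy/dz togo [-0.0005 -0.0512 -0.0588]
1.1 dx/dy/dz togo [-0.0006 -0.0674 -0.067 ]
```

```bash
cat >> h.py <<'E'
def lidplane(n='side',yr=(.03,.065)):
    a,d,m=grab(n); W=cloud(m,d)-HINGE; x=W@CX; y=W@CY; z=W[...,2]; rr=np.hypot(x,z); ang=np.arctan2(z,-x)
    k=(abs(y)>yr[0])&(abs(y)<yr[1])&(rr>.05)&(rr<.13)&(z>-.003)&(x<.06)
    print(n,'lid angle pts',np.percentile(ang[k],[10,50,90]).round(3),k.sum())
E
python3 -c "
from h import *
lidplane('side'); lidplane('wrist'); lid()"
```

```text
side lid angle pts [0.343 0.392 0.454] 385
wrist lid angle pts [0.396 0.427 0.488] 35458
lid est 0.317 r 0.121 lat -0.0009 F along n 2.6
tool shift [0. 0. 0.] turn [ 0.  0. -0.]
0.44 dx/dy/dz togo [-0.0009 -0.0064 -0.0131]
0.56 dx/dy/dz togo [-0.0009 -0.0144 -0.0252]
0.68 dx/dy/dz togo [-0.0009 -0.0238 -0.0364]
0.82 dx/dy/dz togo [-0.0009 -0.0363 -0.0479]
0.97 dx/dy/dz togo [-0.0009 -0.0513 -0.0581]
1.12 dx/dy/dz togo [-0.0009 -0.0677 -0.066 ]
```

```bash
python3 -m crank '[{"fingers":0,"dx":-0.001,"dy":-0.006,"dz":-0.013,"wx":0,"wy":0,"wz":0},{"fingers":0,"dx":0,"dy":-0.008,"dz":-0.012,"wx":0,"wy":0,"wz":0},{"fingers":0,"dx":0,"dy":-0.0095,"dz":-0.011,"wx":0,"wy":0,"wz":0},{"fingers":0,"dx":0,"dy":-0.011,"dz":-0.010,"wx":0,"wy":0,"wz":0}]' >/dev/null
python3 -c "
from h import *
lid()"
```

```text
lid est 0.806 r 0.1225 lat 0.0002 F along n 1.5
tool shift [0. 0. 0.] turn [-0.     0.    -0.002]
0.93 dx/dy/dz togo [ 0.0002 -0.0129 -0.0074]
1.05 dx/dy/dz togo [ 0.0001 -0.0256 -0.0144]
1.17 dx/dy/dz togo [ 0.0001 -0.0391 -0.0198]
1.31 dx/dy/dz togo [ 0.0001 -0.0556 -0.0241]
1.46 dx/dy/dz togo [ 0.     -0.0737 -0.026 ]
1.61 dx/dy/dz togo [-0.     -0.0919 -0.0253]
```

```bash
python3 -m crank '[{"fingers":0,"dx":0,"dy":-0.0125,"dz":-0.0075,"wx":0,"wy":0,"wz":0},{"fingers":0,"dx":0,"dy":-0.0125,"dz":-0.007,"wx":0,"wy":0,"wz":0},{"fingers":0,"dx":0,"dy":-0.0135,"dz":-0.0055,"wx":0,"wy":0,"wz":0},{"fingers":0,"dx":0,"dy":-0.015,"dz":-0.0043,"wx":0,"wy":0,"wz":0},{"fingers":0,"dx":0,"dy":-0.016,"dz":-0.002,"wx":0,"wy":0,"wz":0},{"fingers":0,"dx":0,"dy":-0.016,"dz":0,"wx":0,"wy":0,"wz":0}]' >/dev/null
python3 -c "
from h import *
lid();lidplane('side')"
```

```text
lid est 1.598 r 0.1284 lat 0.0004 F along n 0.2
tool shift [0. 0. 0.] turn [-0.008 -0.002 -0.002]
1.72 dx/dy/dz togo [ 0.0003 -0.0141  0.0099]
1.84 dx/dy/dz togo [ 0.0003 -0.028   0.0142]
1.96 dx/dy/dz togo [ 0.0002 -0.0413  0.0201]
2.1 dx/dy/dz togo [ 0.0002 -0.0558  0.0289]
2.25 dx/dy/dz togo [ 0.0001 -0.0698  0.0405]
2.4 dx/dy/dz togo [ 0.0001 -0.0819  0.0541]
side lid angle pts [0.074 1.551 1.56 ] 47
```

```bash
python3 -m crank '[{"fingers":0,"dx":0,"dy":-0.014,"dz":0,"wx":0,"wy":0,"wz":0},{"fingers":0,"dx":0,"dy":-0.014,"dz":0,"wx":0,"wy":0,"wz":0},{"fingers":0,"dx":0,"dy":-0.010,"dz":0,"wx":0,"wy":0,"wz":0},{"fingers":0,"dx":0,"dy":-0.01,"dz":-0.02,"wx":0,"wy":0,"wz":0},{"fingers":0.085,"dx":0,"dy":0,"dz":-0.04,"wx":0,"wy":0,"wz":0},{"fingers":0.085,"dx":0,"dy":0,"dz":-0.04,"wx":0,"wy":0,"wz":0},{"fingers":0.085,"dx":0,"dy":0.04,"dz":0,"wx":0,"wy":0,"wz":0},{"fingers":0.085,"dx":0,"dy":0.04,"dz":0,"wx":0,"wy":0,"wz":0}]'
python3 - <<'E'
from h import *
a,d,m=grab('wrist'); b,d2,m2=grab('side')
cv2.imwrite('pics/w3.png',np.hstack([a[:,120:520],cv2.resize(b[70:220,260:410],(400,480),interpolation=cv2.INTER_CUBIC)]))
W=cloud(m,d)
for n,lo,hi in(('yellow',20,35),('blue',95,125)):
    h=cv2.cvtColor(a,cv2.COLOR_BGR2HSV).astype(int); k=(h[...,0]>lo)&(h[...,0]<hi)&(h[...,1]>110)&(W[...,2]>.09)&(W[...,2]<.11); q=W[k]-CASE
    print(n,k.sum(), len(q) and (np.median(q@CX),np.median(q@CY),np.percentile(q@CX,[2,98]).round(3),np.percentile(q@CY,[2,98]).round(3), np.median(q[:,2]), cv2.minAreaRect((q[:,:2]*1000).astype(np.float32))))
E
```

```text
time_s: 5.55
ee_pos: [0.5798, -0.2503, 0.2983]
ee_rot: [[0.158, -0.987, 0.01], [-0.987, -0.158, 0.007], [-0.005, -0.011, -1.0]]
contact_force: [-0.6, -1.2, -0.9]
grip_width: 0.048
yellow 578 (np.float64(-0.025532164986917856), np.float64(-0.005341694662295475), array([-0.031, -0.021]), array([-0.034,  0.025]), np.float64(0.1026526968508164), ((9.679435729980469, -140.266845703125), (15.555100440979004, 333.4417724609375), 14.677273750305176))
blue 932 (np.float64(0.0873176310842643), np.float64(0.24635602840273954), array([0.011, 0.123]), array([-0.028,  0.257]), np.float64(0.10210793642864624), ((41.56730651855469, -11.834381103515625), (576.8246459960938, 70.14929962158203), 88.19482421875))
```

View pics/w3.png

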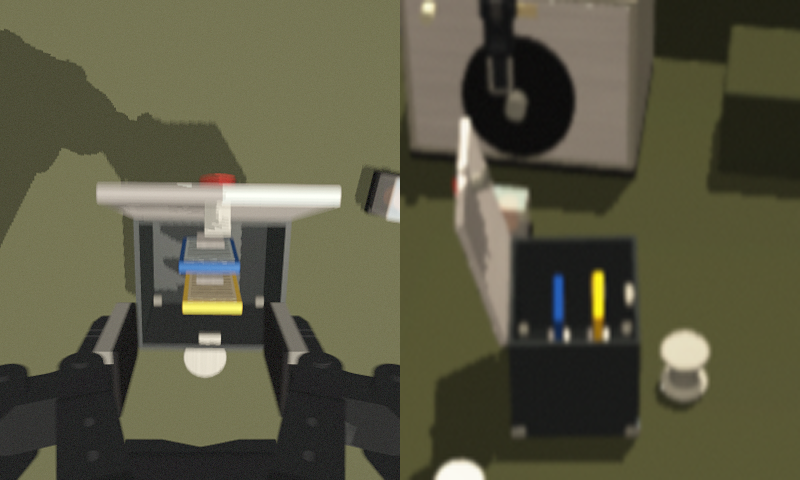

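Wrist view: the lid is fully open, with the yellow card's top edge at px (212,308) in the near slot and the blue at (210,267) in the far one. The side view agrees.

```bash
cat >> h.py <<'E'
YC=CASE-.0255*CX-.0045*CY
E
python3 -c "
from h import *
st();togo(YC+[0,0,.15],RC)"
```

```text
t 5.65 p [ 0.5743 -0.2534  0.3388] F [-0.1  0.4  0.2] w 0.0627
[[ 0.152 -0.988  0.007]
 [-0.988 -0.152  0.005]
 [-0.004 -0.007 -1.   ]]
q [ 0.45  0.42 -0.15  1.47  0.06  1.25 -1.12]
tool shift [0.0097 0.0927 0.1881] turn [-0.007  0.004  0.006]
```

```bash
python3 -m crank '[{"fingers":0.085,"dx":0.003,"dy":0.031,"dz":0.02,"wx":-0.007,"wy":0.004,"wz":0.006},{"fingers":0.085,"dx":0.003,"dy":0.031,"dz":0.02,"wx":0,"wy":0,"wz":0},{"fingers":0.085,"dx":0.003,"dy":0.026,"dz":0.03,"wx":0,"wy":0,"wz":0},{"fingers":0.085,"dx":0,"dy":0,"dz":0.038,"wx":0,"wy":0,"wz":0},{"fingers":0.085,"dx":0,"dy":0,"dz":0.038,"wx":0,"wy":0,"wz":0},{"fingers":0.085,"dx":0,"dy":0,"dz":0.02,"wx":0,"wy":0,"wz":0},{"fingers":0.085,"dx":0,"dy":0,"dz":0.0,"wx":0,"wy":0,"wz":0}]' >/dev/null
cat > y.py <<'E'
from h import *
st();togo(YC+[0,0,.058],RC)
a,d,m=grab('wrist'); W=cloud(m,d); h=cv2.cvtColor(a,cv2.COLOR_BGR2HSV).astype(int)
k=(h[...,0]>20)&(h[...,0]<35)&(h[...,1]>110)&(W[...,2]>.095)&(W[...,2]<.108)&(abs((W-CASE)@CX)<.06)&(abs((W-CASE)@CY)<.06); q=W[k]-CASE
print(k.sum(),np.percentile(q@CX,[2,50,98]).round(4),np.percentile(q@CY,[2,50,98]).round(4), np.median(q[:,2]))
r=cv2.minAreaRect((np.c_[q@CX,q@CY]*1000).astype(np.float32)); print(r)
E
python3 y.py
```

```text
t 6.23 p [ 0.4855 -0.2756  0.1697] F [-0.2  0.1 -0. ] w 0.085
[[ 0.145 -0.989  0.008]
 [-0.989 -0.145 -0.002]
 [ 0.003 -0.007 -1.   ]]
q [ 0.54  0.46 -0.13  1.84  0.08  0.84 -1.06]
tool shift [0.0002 0.001  0.1117] turn [-0.007 -0.003 -0.002]
2021 [-0.0308 -0.0256 -0.0213] [-0.0329 -0.0029  0.0243] 0.10261090525769291
((-26.182270050048828, -4.269927978515625), (59.88087463378906, 10.43963623046875), 89.82012939453125)
```

Aligned. Descend and grip.

```bash
python3 -m crank '[{"fingers":0.085,"dx":0,"dy":0.0015,"dz":0.035,"wx":-0.007,"wy":-0.003,"wz":-0.002},{"fingers":0.085,"dx":0,"dy":0,"dz":0.03,"wx":0,"wy":0,"wz":0},{"fingers":0.085,"dx":0,"dy":0,"dz":0.03,"wx":0,"wy":0,"wz":0},{"fingers":0.085,"dx":0,"dy":0,"dz":0.012,"wx":0,"wy":0,"wz":0},{"fingers":0.085,"dx":0,"dy":0,"dz":0.002,"wx":0,"wy":0,"wz":0}]'; python3 -c "
from h import *
togo(YC+[0,0,.058],RC)"
python3 -m crank '[{"fingers":0.04,"dx":0,"dy":0,"dz":0.0,"wx":0,"wy":0,"wz":0},{"fingers":0.04,"dx":0,"dy":0,"dz":0.0,"wx":0,"wy":0,"wz":0},{"fingers":0.04,"dx":0,"dy":0,"dz":0.0,"wx":0,"wy":0,"wz":0},{"fingers":0.04,"dx":0,"dy":0,"dz":0.0,"wx":0,"wy":0,"wz":0},{"fingers":0.04,"dx":0,"dy":0,"dz":0.0,"wx":0,"wy":0,"wz":0},{"fingers":0.04,"dx":0,"dy":0,"dz":0.0,"wx":0,"wy":0,"wz":0}]';python3 -c "
from h import *
togo(YC+[0,0,.058],RC)"
```

```text
time_s: 6.7
ee_pos: [0.4958, -0.2798, 0.0283]
ee_rot: [[0.148, -0.989, 0.017], [-0.989, -0.148, -0.008], [0.01, -0.016, -1.0]]
contact_force: [-0.4, 0.2, 0.4]
grip_width: 0.0849
tool shift [-0.0048  0.0093  0.0101] turn [-0.016 -0.01   0.002]
time_s: 7.2
ee_pos: [0.4994, -0.2812, 0.0354]
ee_rot: [[0.148, -0.989, 0.023], [-0.989, -0.149, -0.011], [0.014, -0.021, -1.0]]
contact_force: [-1.1, 0.3, -1.6]
grip_width: 0.0586
tool shift [-0.0068  0.0126  0.017 ] turn [-0.021 -0.014  0.002]
```

```bash
python3 - <<'E'
from h import *
st();camoff()
a,d,m=grab('wrist'); b,d2,m2=grab('side')
cv2.imwrite('pics/w4.png',np.hstack([a[:,120:520],cv2.resize(b[70:220,260:410],(400,480),interpolation=cv2.INTER_CUBIC)]))
E
python3 y.py
```

```text
t 7.2 p [ 0.4985 -0.2808  0.0753] F [-1.1  0.3 -1.6] w 0.0586
[[ 0.148 -0.989  0.023]
 [-0.989 -0.149 -0.011]
 [ 0.014 -0.021 -1.   ]]
q [ 0.52  0.61 -0.11  1.87  0.11  0.64 -1.08]
camoff [ 1.000e-04 -7.230e-02 -1.812e-01]
t 7.3 p [ 0.4986 -0.2809  0.0752] F [-1.2 -0.6 -0.7] w 0.0584
[[ 0.148 -0.989  0.023]
 [-0.989 -0.149 -0.011]
 [ 0.014 -0.021 -1.   ]]
q [ 0.52  0.61 -0.11  1.87  0.11  0.64 -1.08]
tool shift [-0.0069  0.0127  0.0169] turn [-0.021 -0.014  0.002]
4451 [-0.0297 -0.0208 -0.0194] [-0.0395 -0.0168  0.0172] 0.1064458971354357
((-24.676422119140625, -11.079925537109375), (59.959598541259766, 11.66261100769043), 88.8222885131836)
```

View pics/w4.png

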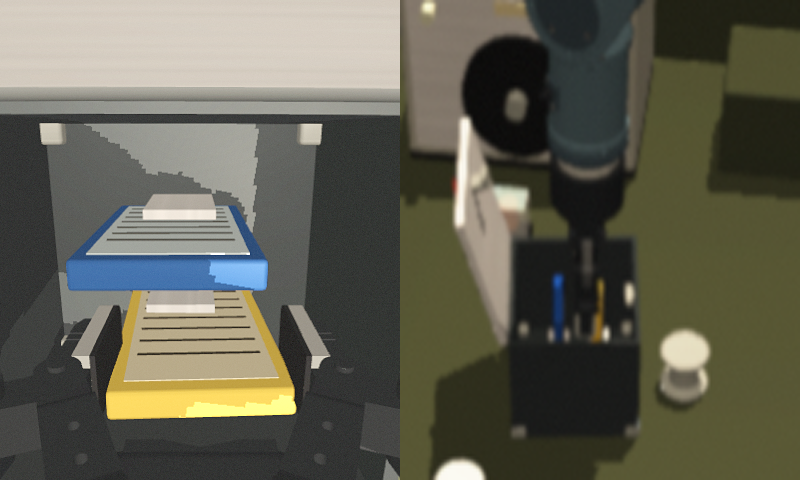

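```bash
python3 -m crank '[{"fingers":0.085,"dx":0,"dy":0.0006,"dz":0.0012,"wx":0,"wy":0,"wz":0},{"fingers":0.085,"dx":0,"dy":0.0006,"dz":0.0012,"wx":0,"wy":0,"wz":0},{"fingers":0.085,"dx":0,"dy":0.0006,"dz":0.0012,"wx":0,"wy":0,"wz":0},{"fingers":0.085,"dx":0,"dy":0.0006,"dz":0.0012,"wx":0,"wy":0,"wz":0}]';python3 y.py
```

```text
time_s: 7.68
ee_pos: [0.4993, -0.2822, 0.0309]
ee_rot: [[0.148, -0.989, 0.027], [-0.989, -0.149, -0.012], [0.016, -0.025, -1.0]]
contact_force: [-0.1, 0.1, -0.4]
grip_width: 0.0851
t 7.68 p [ 0.4982 -0.2817  0.0708] F [-0.1  0.1 -0.4] w 0.0851
[[ 0.148 -0.989  0.027]
 [-0.989 -0.149 -0.012]
 [ 0.016 -0.025 -1.   ]]
q [ 0.52  0.62 -0.11  1.87  0.11  0.63 -1.08]
tool shift [-0.0076  0.0121  0.0124] turn [-0.025 -0.016  0.002]
6487 [-0.0301 -0.0228 -0.0199] [-0.0352 -0.0044  0.0217] 0.10250636089695749
((-25.400592803955078, -6.7887420654296875), (60.16792678833008, 11.672557830810547), 88.86724853515625)
```

```bash
sed -i 's/^YC=.*/YC=CASE-.0255*CX-.0068*CY/' h.py
python3 -m crank '[{"fingers":0.085,"dx":-0.005,"dy":0.012,"dz":0.011,"wx":-0.025,"wy":-0.016,"wz":0.002},{"fingers":0.085,"dx":0,"dy":0.0006,"dz":0.0012,"wx":0,"wy":0,"wz":0}]';python3 y.py
```

```text
time_s: 7.9
ee_pos: [0.4864, -0.2791, 0.0181]
ee_rot: [[0.147, -0.989, -0.001], [-0.989, -0.147, 0.001], [-0.001, 0.001, -1.0]]
contact_force: [-3.9, 4.1, 3.7]
grip_width: 0.085
t 7.9 p [ 0.4864 -0.2791  0.0581] F [-3.9  4.1  3.7] w 0.085
[[ 0.147 -0.989 -0.001]
 [-0.989 -0.147  0.001]
 [-0.001  0.001 -1.   ]]
q [ 0.53  0.64 -0.11  1.88  0.11  0.63 -1.08]
tool shift [-0.0007  0.0005  0.0001] turn [0.001 0.001 0.   ]
8853 [-0.0299 -0.023  -0.0197] [-0.0352 -0.0066  0.0215] 0.10255005904053197
((-25.216999053955078, -6.95939826965332), (60.12986373901367, 11.887271881103516), 88.66511535644531)
```

```bash
python3 -m crank '[{"fingers":0.04,"dx":0,"dy":0.0005,"dz":0.001,"wx":0,"wy":0,"wz":0},{"fingers":0.04,"dx":0,"dy":0.0005,"dz":0.001,"wx":0,"wy":0,"wz":0},{"fingers":0.04,"dx":0,"dy":0.0003,"dz":0.0005,"wx":0,"wy":0,"wz":0},{"fingers":0.04,"dx":0,"dy":0.0,"dz":0,"wx":0,"wy":0,"wz":0}]';python3 y.py
```

```text
time_s: 8.28
ee_pos: [0.4906, -0.2886, 0.0234]
ee_rot: [[0.143, -0.99, 0.011], [-0.99, -0.143, -0.013], [0.014, -0.009, -1.0]]
contact_force: [-0.1, 1.6, -1.4]
grip_width: 0.0586
t 8.28 p [ 0.4901 -0.2881  0.0634] F [-0.1  1.6 -1.4] w 0.0586
[[ 0.143 -0.99   0.011]
 [-0.99  -0.143 -0.013]
 [ 0.014 -0.009 -1.   ]]
q [ 0.53  0.63 -0.1   1.87  0.12  0.63 -1.08]
tool shift [-0.0102  0.003   0.0052] turn [-0.009 -0.014 -0.003]
8133 [-0.0274 -0.0209 -0.0177] [-0.0449 -0.0157  0.012 ] 0.10345737760262814
((-23.13800048828125, -16.422914505004883), (13.839702606201172, 59.79030990600586), 2.334481954574585)
```

The grip works, but the rest has to be opened first with the hand free. I'll release the card while it's still standing in its slot and open the stand now.

```bash
python3 -m crank '[{"fingers":0.085,"dx":0,"dy":0.0005,"dz":0.001,"wx":0,"wy":0,"wz":0},{"fingers":0.085,"dx":0,"dy":0.0006,"dz":0.001,"wx":0,"wy":0,"wz":0},{"fingers":0.085,"dx":0,"dy":0,"dz":0,"wx":-0.009,"wy":-0.01,"wz":0},{"fingers":0.085,"dx":0,"dy":0,"dz":-0.02,"wx":0,"wy":0,"wz":0},{"fingers":0.085,"dx":0,"dy":0,"dz":-0.04,"wx":0,"wy":0,"wz":0},{"fingers":0.085,"dx":0,"dy":0,"dz":-0.04,"wx":0,"wy":0,"wz":0},{"fingers":0.085,"dx":0,"dy":0,"dz":-0.04,"wx":0,"wy":0,"wz":0}]';python3 y.py
python3 -c "
from h import *
togo(STAND-.05*SX+[0,0,.2],RS)"
```

```text
time_s: 8.92
ee_pos: [0.4803, -0.2762, 0.1514]
ee_rot: [[0.15, -0.988, -0.028], [-0.988, -0.15, 0.019], [-0.023, 0.025, -0.999]]
contact_force: [-0.2, -0.2, -0.2]
grip_width: 0.0847
t 8.92 p [ 0.4814 -0.2769  0.1914] F [-0.2 -0.2 -0.2] w 0.0847
[[ 0.15  -0.988 -0.028]
 [-0.988 -0.15   0.019]
 [-0.023  0.025 -0.999]]
q [ 0.55  0.45 -0.14  1.8   0.07  0.93 -1.04]
tool shift [ 0.0052 -0.0074  0.1332] turn [0.025 0.023 0.003]
1722 [-0.0308 -0.0257 -0.0213] [-0.044  -0.0151  0.0133] 0.10265973736911149
((-26.29877281188965, -15.337726593017578), (60.00730514526367, 10.379107475280762), 89.78349304199219)
tool shift [-0.4622 -0.0688  0.0057] turn [ 0.014  0.016 -0.126]
```

```bash
python3 -m crank '[{"fingers":0.06,"dx":0,"dy":0,"dz":-0.02,"wx":0.014,"wy":0.016,"wz":0},{"fingers":0.06,"dx":-0.038,"dy":-0.005,"dz":0,"wx":0,"wy":0,"wz":0},{"fingers":0.06,"dx":-0.038,"dy":-0.005,"dz":0,"wx":0,"wy":0,"wz":0},{"fingers":0.06,"dx":-0.038,"dy":-0.005,"dz":0,"wx":0,"wy":0,"wz":0},{"fingers":0.06,"dx":-0.038,"dy":-0.005,"dz":0,"wx":0,"wy":0,"wz":0},{"fingers":0.06,"dx":-0.038,"dy":-0.005,"dz":0,"wx":0,"wy":0,"wz":0},{"fingers":0.06,"dx":-0.038,"dy":-0.005,"dz":0,"wx":0,"wy":0,"wz":0},{"fingers":0.06,"dx":-0.038,"dy":-0.005,"dz":0,"wx":0,"wy":0,"wz":0}]'
python3 -c "
from h import *
togo(STAND-.05*SX+[0,0,.15],RS)"
```

```text
time_s: 9.63
ee_pos: [0.4838, -0.0153, 0.1789]
ee_rot: [[0.128, -0.992, 0.007], [-0.992, -0.128, -0.011], [0.012, -0.006, -1.0]]
contact_force: [1.7, 0.7, -0.1]
grip_width: 0.0603
tool shift [-0.2019 -0.0269  0.0667] turn [-0.005 -0.012 -0.148]
```

```bash
python3 -m crank '[{"fingers":0.06,"dx":-0.034,"dy":-0.004,"dz":0.005,"wx":0,"wy":0,"wz":0},{"fingers":0.06,"dx":-0.034,"dy":-0.004,"dz":0.005,"wx":0,"wy":0,"wz":0},{"fingers":0.06,"dx":-0.034,"dy":-0.004,"dz":0.005,"wx":0,"wy":0,"wz":0},{"fingers":0.06,"dx":-0.034,"dy":-0.004,"dz":0.005,"wx":0,"wy":0,"wz":0},{"fingers":0.06,"dx":-0.03,"dy":-0.004,"dz":0.01,"wx":0,"wy":-0.012,"wz":-0.07},{"fingers":0.06,"dx":-0.02,"dy":-0.004,"dz":0.01,"wx":0,"wy":0,"wz":-0.076},{"fingers":0.06,"dx":0,"dy":0,"dz":0,"wx":0,"wy":0,"wz":0}]'
cat > g.py <<'E'
from h import *
s,p,R=tool(); togo(STAND-.05*SX+[0,0,.04],RS)
for n in('wrist','top'):
    a,d,m=grab(n); W=cloud(m,d); h=cv2.cvtColor(a,cv2.COLOR_BGR2HSV).astype(int)
    if n=='wrist': cv2.imwrite('pics/g.png',a)
    q=W-STAND;x=q@SX;y=q@SY
    k=(h[...,0]>5)&(h[...,0]<22)&(h[...,1]>150)&(W[...,2]>.04)&(abs(x+.03)<.07)&(abs(y)<.04)
    if k.sum()<20: print(n,k.sum());continue
    print(n,'orange x',np.percentile(x[k],[2,50,98]).round(4),'y',np.percentile(y[k],[2,50,98]).round(4),'z',np.percentile(W[k][:,2],[2,50,98]).round(4),k.sum())
    k=(abs(W[...,2]-.035)<.005)&(abs(x-.025)<.07)&(abs(y)<.07); print(' ledge',cv2.minAreaRect((np.c_[x[k],y[k]]*1000).astype(np.float32)))
E
python3 g.py
```

```text
time_s: 10.22
ee_pos: [0.4786, 0.1908, 0.1316]
ee_rot: [[0.288, -0.958, 0.003], [-0.958, -0.288, 0.006], [-0.005, -0.005, -1.0]]
contact_force: [-0.0, 1.1, -0.7]
grip_width: 0.0597
tool shift [ 0.0049 -0.0048  0.1316] turn [-0.005  0.005  0.016]
wrist orange x [-0.0624 -0.0483 -0.0356] y [-0.0147 -0.002   0.0101] z [0.0617 0.0655 0.0672] 1844
 ledge ((24.804195404052734, -2.2367820739746094), (100.73078155517578, 90.24034881591797), 89.82774353027344)
top 1
```

View pics/g.png

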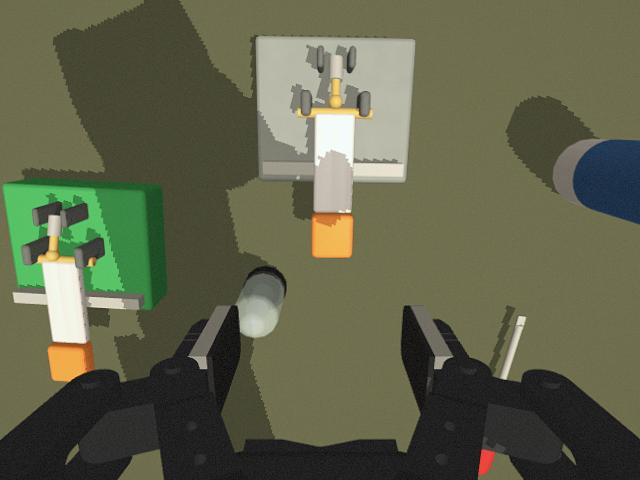

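```bash
sed -i 's/STAND=np.array(\[.533,.2017,0\])/STAND=np.array([.533,.2017,0])-.0022*SY/' h.py
python3 -m crank '[{"fingers":0.06,"dx":0.007,"dy":-0.005,"dz":0.02,"wx":-0.005,"wy":0.005,"wz":0.016},{"fingers":0.06,"dx":0,"dy":0,"dz":0.03,"wx":0,"wy":0,"wz":0},{"fingers":0.06,"dx":0,"dy":0,"dz":0.03,"wx":0,"wy":0,"wz":0},{"fingers":0.06,"dx":0,"dy":0,"dz":0.025,"wx":0,"wy":0,"wz":0}]'; python3 g.py
```

```text
time_s: 10.65
ee_pos: [0.4951, 0.1753, 0.03]
ee_rot: [[0.25, -0.968, 0.014], [-0.968, -0.25, -0.002], [0.006, -0.013, -1.0]]
contact_force: [0.7, 0.4, 0.4]
grip_width: 0.06
tool shift [-0.0127  0.0065  0.0298] turn [-0.013 -0.006 -0.023]
wrist orange x [-0.0616 -0.0463  0.0265] y [-0.0126 -0.0004  0.0121] z [0.0577 0.0656 0.067 ] 4543
 ledge ((25.151988983154297, 0.0900726318359375), (90.47743225097656, 100.60246276855469), 0.14208771288394928)
top 0
```

```bash
python3 -m crank '[{"fingers":0.06,"dx":-0.010,"dy":0.006,"dz":0.01,"wx":-0.012,"wy":-0.006,"wz":-0.02},{"fingers":0.06,"dx":0,"dy":0,"dz":0.012,"wx":0,"wy":0,"wz":0}]'; python3 -c "
from h import *
togo(STAND-.05*SX+[0,0,.04],RS)"
```

```text
time_s: 10.92
ee_pos: [0.4859, 0.1815, 0.008]
ee_rot: [[0.267, -0.964, -0.003], [-0.964, -0.267, -0.002], [0.001, 0.003, -1.0]]
contact_force: [-0.1, 1.2, -0.1]
grip_width: 0.0601
tool shift [-0.0043 -0.0007  0.008 ] turn [ 0.003 -0.001 -0.005]
```

```bash
python3 -m crank '[{"fingers":0.06,"dx":-0.004,"dy":0,"dz":0.007,"wx":0,"wy":0,"wz":-0.005},{"fingers":0.015,"dx":0,"dy":0.0003,"dz":0.0008,"wx":0,"wy":0,"wz":0},{"fingers":0.015,"dx":0,"dy":0.0003,"dz":0.0008,"wx":0,"wy":0,"wz":0},{"fingers":0.015,"dx":0,"dy":0.0003,"dz":0.0008,"wx":0,"wy":0,"wz":0},{"fingers":0.015,"dx":0,"dy":0,"dz":0.0005,"wx":0,"wy":0,"wz":0}]'; python3 -c "
from h import *
togo(STAND-.05*SX+[0,0,.04],RS)"
```

```text
time_s: 11.33
ee_pos: [0.4847, 0.1857, -0.0013]
ee_rot: [[0.272, -0.962, -0.001], [-0.962, -0.272, -0.001], [0.001, 0.001, -1.0]]
contact_force: [-2.7, -0.9, 4.5]
grip_width: 0.0248
tool shift [-0.     -0.0008 -0.0013] turn [ 0.001 -0.001 -0.   ]
```

```bash
cat >> h.py <<'E'
def rest():
    s,p,R=tool(); g=p+[0,0,.019]-STAND-.024*SX-[0,0,.055]; x=g@SX;z=g[2]; print('rest est',round(np.arctan2(z,-x)-np.arcsin(.003/np.hypot(x,z)),3),'r',round(np.hypot(x,z),4),'F',np.round(s['contact_force'],1)); togo(p,RS)
E
python3 -m crank '[{"fingers":0.015,"dx":0,"dy":-0.002,"dz":-0.0145,"wx":0,"wy":0,"wz":0},{"fingers":0.015,"dx":0,"dy":-0.005,"dz":-0.014,"wx":0,"wy":0,"wz":0},{"fingers":0.015,"dx":0,"dy":-0.0075,"dz":-0.0125,"wx":0,"wy":0,"wz":0},{"fingers":0.015,"dx":0,"dy":-0.01,"dz":-0.011,"wx":0,"wy":0,"wz":0}]'; python3 -c "
from h import *
rest()"
```

```text
time_s: 11.67
ee_pos: [0.5019, 0.1905, 0.048]
ee_rot: [[0.273, -0.962, -0.013], [-0.962, -0.273, -0.005], [0.002, 0.013, -1.0]]
contact_force: [0.5, 1.2, -12.1]
grip_width: 0.0251
rest est 0.706 r 0.0767 F [  0.5   1.2 -12.1]
tool shift [0. 0. 0.] turn [ 0.013 -0.002  0.001]
```

```bash
python3 -m crank '[{"fingers":0.015,"dx":0,"dy":-0.0125,"dz":-0.007,"wx":0,"wy":0,"wz":0},{"fingers":0.015,"dx":0,"dy":-0.0125,"dz":-0.0065,"wx":0,"wy":0,"wz":0},{"fingers":0.015,"dx":0,"dy":-0.014,"dz":-0.004,"wx":0,"wy":0,"wz":0},{"fingers":0.015,"dx":0,"dy":-0.0145,"dz":-0.002,"wx":0,"wy":0,"wz":0}]'; python3 -c "
from h import *
rest()"
```

```text
time_s: 12.0
ee_pos: [0.5304, 0.1982, 0.0652]
ee_rot: [[0.275, -0.96, -0.058], [-0.961, -0.274, -0.025], [0.008, 0.062, -0.998]]
contact_force: [-17.8, -7.6, 27.4]
grip_width: 0.0251
rest est 1.184 r 0.0735 F [-17.8  -7.6  27.4]
tool shift [0. 0. 0.] turn [ 0.062 -0.008  0.003]
```

```bash
python3 -m crank '[{"fingers":0.06,"dx":0,"dy":0,"dz":0,"wx":0,"wy":0,"wz":0},{"fingers":0.06,"dx":0,"dy":0,"dz":0,"wx":0,"wy":0,"wz":0},{"fingers":0.06,"dx":0,"dy":0,"dz":0,"wx":0,"wy":0,"wz":0},{"fingers":0.06,"dx":0,"dy":0,"dz":-0.03,"wx":0,"wy":0,"wz":0},{"fingers":0.06,"dx":0,"dy":0,"dz":-0.04,"wx":0.06,"wy":0,"wz":0},{"fingers":0.06,"dx":0,"dy":0.02,"dz":-0.03,"wx":0,"wy":0,"wz":0}]'
cat > r.py <<'E'
from h import *
st()
for n in('wrist','side'):
    a,d,m=grab(n); W=cloud(m,d); h=cv2.cvtColor(a,cv2.COLOR_BGR2HSV).astype(int); q=W-STAND-.024*SX-[0,0,.055]; x=q@SX;y=q@SY;z=q[...,2]
    k=(h[...,0]>5)&(h[...,0]<22)&(h[...,1]>150)&(np.hypot(x,z)<.1)&(np.hypot(x,z)>.05)&(abs(y)<.03)
    print(n,'rest ang',np.percentile(np.arctan2(z[k],-x[k]),[5,50,95]).round(3),k.sum())
E
python3 r.py
```

```text
time_s: 12.5
ee_pos: [0.5153, 0.1938, 0.1637]
ee_rot: [[0.274, -0.962, -0.005], [-0.962, -0.274, -0.01], [0.008, 0.007, -1.0]]
contact_force: [0.0, 0.1, 0.5]
grip_width: 0.0599
t 12.5 p [0.5155 0.1942 0.2037] F [0.  0.1 0.5] w 0.0599
[[ 0.274 -0.962 -0.005]
 [-0.962 -0.274 -0.01 ]
 [ 0.008  0.007 -1.   ]]
q [-0.17  0.43 -0.36  1.81  0.19  0.94 -1.9 ]
wrist rest ang [1.787 1.836 1.911] 1603
side rest ang [1.794 1.863 1.956] 105
```

```bash
sed -i 's/^YC=.*/YC=CASE-.0255*CX-.0153*CY/' h.py
python3 -m crank '[{"fingers":0.085,"dx":0.038,"dy":0.005,"dz":-0.005,"wx":0,"wy":0,"wz":0.06},{"fingers":0.085,"dx":0.04,"dy":0.005,"dz":0,"wx":0,"wy":0,"wz":0.06},{"fingers":0.085,"dx":0.04,"dy":0.0,"dz":0,"wx":0,"wy":0,"wz":0},{"fingers":0.085,"dx":0.04,"dy":0,"dz":0,"wx":0,"wy":0,"wz":0},{"fingers":0.085,"dx":0.04,"dy":0,"dz":0,"wx":0,"wy":0,"wz":0},{"fingers":0.085,"dx":0.04,"dy":0,"dz":0,"wx":0,"wy":0,"wz":0},{"fingers":0.085,"dx":0.04,"dy":0,"dz":0,"wx":0,"wy":0,"wz":0},{"fingers":0.085,"dx":0.04,"dy":0,"dz":0,"wx":0,"wy":0,"wz":0}]'; python3 -c "
from h import *
togo(YC+[0,0,.15],RC)"
```

```text
time_s: 13.27
ee_pos: [0.5651, -0.12, 0.1737]
ee_rot: [[0.173, -0.985, 0.007], [-0.985, -0.173, -0.003], [0.004, -0.006, -1.0]]
contact_force: [1.0, 0.5, 0.2]
grip_width: 0.0851
tool shift [0.1508 0.1059 0.0636] turn [-0.006 -0.004  0.026]
```

```bash
python3 -m crank '[{"fingers":0.085,"dx":0.03,"dy":0.022,"dz":0.0,"wx":-0.006,"wy":-0.004,"wz":0.02},{"fingers":0.085,"dx":0.03,"dy":0.021,"dz":0,"wx":0,"wy":0,"wz":0},{"fingers":0.085,"dx":0.03,"dy":0.021,"dz":0,"wx":0,"wy":0,"wz":0},{"fingers":0.085,"dx":0.03,"dy":0.021,"dz":0.02,"wx":0,"wy":0,"wz":0},{"fingers":0.085,"dx":0.02,"dy":0.015,"dz":0.02,"wx":0,"wy":0,"wz":0},{"fingers":0.085,"dx":0,"dy":0,"dz":0,"wx":0,"wy":0,"wz":0}]' >/dev/null; python3 y.py
```

```text
t 13.77 p [ 0.485  -0.2931  0.171 ] F [-1.2 -0.   0.8] w 0.0848
[[ 0.138 -0.99   0.004]
 [-0.99  -0.138 -0.008]
 [ 0.008 -0.003 -1.   ]]
q [ 0.6   0.48 -0.18  1.82  0.11  0.85 -1.07]
tool shift [-0.0068 -0.0025  0.1129] turn [-0.003 -0.008 -0.009]
2156 [-0.0315 -0.0261 -0.0219] [-0.044  -0.015   0.0132] 0.10259341170103362
((-26.913171768188477, -15.317398071289062), (10.625399589538574, 60.244773864746094), 0.00892429705709219)
```

```bash
python3 -m crank '[{"fingers":0.085,"dx":-0.006,"dy":-0.001,"dz":0.03,"wx":-0.005,"wy":-0.008,"wz":-0.008},{"fingers":0.085,"dx":0,"dy":0.001,"dz":0.03,"wx":0,"wy":0,"wz":0},{"fingers":0.085,"dx":0,"dy":0.002,"dz":0.025,"wx":-0.004,"wy":0,"wz":0},{"fingers":0.085,"dx":0,"dy":0.002,"dz":0.015,"wx":-0.004,"wy":0,"wz":0}]' >/dev/null; python3 y.py
```

```text
t 14.15 p [ 0.4906 -0.2846  0.0738] F [ 0.3  1.  -0.4] w 0.085
[[ 0.149 -0.989  0.005]
 [-0.989 -0.149 -0.004]
 [ 0.004 -0.005 -1.   ]]
q [ 0.57  0.62 -0.16  1.86  0.15  0.66 -1.1 ]
tool shift [0.0016 0.004  0.0158] turn [-0.005 -0.004  0.003]
6799 [-0.0312 -0.0245 -0.0213] [-0.0435 -0.015   0.0131] 0.10253916494080643
((-26.610593795776367, -15.25456428527832), (11.824313163757324, 59.829505920410156), 0.3369770348072052)
```

```bash
python3 -m crank '[{"fingers":0.085,"dx":0.0015,"dy":0.005,"dz":0.014,"wx":-0.005,"wy":-0.004,"wz":0.002},{"fingers":0.04,"dx":0,"dy":0.0006,"dz":0.0012,"wx":0,"wy":0,"wz":0},{"fingers":0.04,"dx":0,"dy":0.0005,"dz":0.001,"wx":0,"wy":0,"wz":0},{"fingers":0.04,"dx":0,"dy":0.0005,"dz":0.001,"wx":0,"wy":0,"wz":0},{"fingers":0.04,"dx":0,"dy":0.0003,"dz":0.0005,"wx":0,"wy":0,"wz":0}]';python3 y.py
```

```text
time_s: 14.62
ee_pos: [0.4957, -0.2895, 0.0266]
ee_rot: [[0.153, -0.988, 0.015], [-0.988, -0.153, -0.011], [0.014, -0.013, -1.0]]
contact_force: [-1.2, -1.4, -2.2]
grip_width: 0.0591
t 14.62 p [ 0.4951 -0.289   0.0666] F [-1.2 -1.4 -2.2] w 0.0591
[[ 0.153 -0.988  0.015]
 [-0.988 -0.153 -0.011]
 [ 0.014 -0.013 -1.   ]]
q [ 0.56  0.64 -0.15  1.86  0.16  0.64 -1.1 ]
tool shift [-0.0035  0.0078  0.0084] turn [-0.013 -0.013  0.006]
7732 [-0.0293 -0.0225 -0.0195] [-0.0466 -0.0178  0.0102] 0.10371694439777941
((-24.665538787841797, -18.08590316772461), (59.68402099609375, 11.707000732421875), 89.92549896240234)
```

```bash
python3 -m crank '[{"fingers":0.04,"dx":0,"dy":0,"dz":-0.015,"wx":0,"wy":0,"wz":0},{"fingers":0.04,"dx":0,"dy":0,"dz":-0.03,"wx":0,"wy":0,"wz":0},{"fingers":0.04,"dx":0,"dy":0,"dz":-0.03,"wx":0,"wy":0,"wz":0},{"fingers":0.04,"dx":0,"dy":0,"dz":-0.03,"wx":0,"wy":0,"wz":0},{"fingers":0.04,"dx":0,"dy":0,"dz":-0.03,"wx":0,"wy":0,"wz":0},{"fingers":0.04,"dx":0,"dy":0,"dz":-0.03,"wx":0,"wy":0,"wz":0},{"fingers":0.04,"dx":0,"dy":0,"dz":-0.025,"wx":0,"wy":0,"wz":0},{"fingers":0.04,"dx":0,"dy":0,"dz":-0.005,"wx":0,"wy":0,"wz":0}]' >/dev/null
cat > c.py <<'E'
from h import *
s,p,R=st()
a,d,m=grab('wrist'); W=cloud(m,d); h=cv2.cvtColor(a,cv2.COLOR_BGR2HSV).astype(int); q=(W-p)@R
k=(h[...,0]>16)&(h[...,0]<36)&(h[...,1]>90)&(abs(q[...,0])<.04)&(abs(q[...,1])<.05)&(q[...,2]>-.06)&(q[...,2]<.09)
k=cv2.morphologyEx(k.astype(np.uint8),cv2.MORPH_OPEN,np.ones((3,3)))>0
for lo,hi in((-.06,-.03),(-.03,0),(0,.03),(.03,.07)):
    j=k&(q[...,2]>lo)&(q[...,2]<=hi)
    if j.sum()>20: print('tool z',lo,'x',np.percentile(q[j][:,0],[2,98]).round(4),'y',np.percentile(q[j][:,1],[2,50,98]).round(4),'z',np.percentile(q[j][:,2],[1,99]).round(4),j.sum())
cv2.imwrite('pics/c_%d.png'%(s['time_s']*100),a)
E
python3 c.py; python3 -c "
from h import *
togo(STAND+[0,0,.22],RS)"
```

```text
t 15.33 p [ 0.4924 -0.2792  0.2658] F [ 1.3 -1.1 -1. ] w 0.0589
[[ 0.161 -0.987  0.008]
 [-0.987 -0.161 -0.002]
 [ 0.003 -0.008 -1.   ]]
q [ 0.59  0.36 -0.2   1.73  0.08  1.05 -1.04]
tool z -0.06 x [-0.0283  0.0284] y [0.0012 0.0042 0.011 ] z [-0.039  -0.0311] 7768
tool z -0.03 x [-0.0295  0.0293] y [0.001  0.002  0.0028] z [-0.0297 -0.0004] 1191
tool z 0 x [-0.0303  0.0286] y [0.0016 0.0023 0.0031] z [0.0002 0.0296] 670
tool z 0.03 x [-0.0308  0.0277] y [0.0019 0.0027 0.0034] z [0.0302 0.0588] 596
tool shift [-0.4658 -0.1175  0.0446] turn [-0.007 -0.003 -0.114]
```

```bash
python3 -m crank '[{"fingers":0.04,"dx":-0.03,"dy":-0.008,"dz":0,"wx":0,"wy":0,"wz":0},{"fingers":0.04,"dx":-0.038,"dy":-0.009,"dz":0,"wx":0,"wy":0,"wz":0},{"fingers":0.04,"dx":-0.038,"dy":-0.009,"dz":0,"wx":0,"wy":0,"wz":0},{"fingers":0.04,"dx":-0.038,"dy":-0.009,"dz":0,"wx":0,"wy":0,"wz":0},{"fingers":0.04,"dx":-0.038,"dy":-0.009,"dz":0,"wx":0,"wy":0,"wz":0},{"fingers":0.04,"dx":-0.038,"dy":-0.009,"dz":0,"wx":0,"wy":0,"wz":0},{"fingers":0.04,"dx":-0.038,"dy":-0.009,"dz":0,"wx":0,"wy":0,"wz":0},{"fingers":0.04,"dx":-0.038,"dy":-0.009,"dz":0,"wx":0,"wy":0,"wz":0}]'
cat >> h.py <<'E'
CB=np.array([-.0005,.0078,.058])
def place(x,z,a=.24,y=0):
    Rt=cv2.Rodrigues(SY*a)[0]@RS; tip=STAND+x*SX+y*SY+[0,0,z]-Rt@CB
    s,p,R=tool(); rv=cv2.Rodrigues(R.T@Rt)[0].ravel()
    # rows shift the reported TCP, so aim that
    tcp=tip+OFF*Rt[:,2]; print('shift',(R.T@(tcp-np.array(s['ee_pos']))).round(4),'turn',rv.round(3))
    u=-R[:,2]; b=p+R@CB-STAND; print('now base x,y,z',(b@SX).round(4),(b@SY).round(4),b[2].round(4),'lean',round(float(np.arctan2(u@SX,u[2])),3),'t',s['time_s'],'F',np.round(s['contact_force'],1),'w',s['grip_width'])
E
python3 -c "
from h import *
place(.004,.15)"
```

```text
time_s: 16.05
ee_pos: [0.5094, 0.027, 0.2109]
ee_rot: [[0.144, -0.99, -0.008], [-0.99, -0.144, -0.004], [0.003, 0.008, -1.0]]
contact_force: [1.3, -0.6, -1.7]
grip_width: 0.0589
shift [-0.1691 -0.0649  0.0442] turn [-0.231  0.013 -0.131]
now base x,y,z -0.0781 -0.158 0.193 lean 0.009 t 16.05 F [ 1.3 -0.6 -1.7] w 0.05888873638089185
```

```bash
python3 -m crank '[{"fingers":0.04,"dx":-0.034,"dy":-0.010,"dz":0,"wx":0,"wy":0,"wz":-0.026},{"fingers":0.04,"dx":-0.034,"dy":-0.012,"dz":0.005,"wx":-0.055,"wy":0,"wz":-0.026},{"fingers":0.04,"dx":-0.034,"dy":-0.012,"dz":0.005,"wx":-0.055,"wy":0,"wz":-0.026},{"fingers":0.04,"dx":-0.034,"dy":-0.012,"dz":0.005,"wx":-0.055,"wy":0,"wz":-0.026},{"fingers":0.04,"dx":-0.028,"dy":-0.012,"dz":0.005,"wx":-0.055,"wy":0.01,"wz":-0.026},{"fingers":0.04,"dx":0,"dy":0,"dz":0,"wx":0,"wy":0,"wz":0}]'
python3 -c "
from h import *
place(.004,.10)"; python3 c.py
```

```text
time_s: 16.55
ee_pos: [0.5215, 0.217, 0.1733]
ee_rot: [[0.29, -0.926, -0.242], [-0.957, -0.282, -0.067], [-0.006, 0.25, -0.968]]
contact_force: [-0.7, 0.1, -1.8]
grip_width: 0.059
shift [ 0.0213 -0.0361  0.0501] turn [0.013 0.002 0.019]
now base x,y,z -0.0189 0.0204 0.1578 lean 0.253 t 16.55 F [-0.7  0.1 -1.8] w 0.05896598921256624
t 16.55 p [0.5312 0.2197 0.212 ] F [-0.7  0.1 -1.8] w 0.059
[[ 0.29  -0.926 -0.242]
 [-0.957 -0.282 -0.067]
 [-0.006  0.25  -0.968]]
q [-0.17  0.62 -0.41  1.53  0.17  1.29 -1.89]
tool z -0.06 x [-0.0283  0.0284] y [0.0014 0.0044 0.0112] z [-0.0389 -0.0309] 7756
tool z -0.03 x [-0.0295  0.0294] y [0.0013 0.0022 0.0031] z [-0.0298 -0.0004] 1196
tool z 0 x [-0.0303  0.0288] y [0.0017 0.0025 0.0033] z [0.0003 0.0293] 677
tool z 0.03 x [-0.0308  0.0277] y [0.0022 0.0029 0.0036] z [0.0303 0.0588] 702
```

```bash
python3 -m crank '[{"fingers":0.04,"dx":0.010,"dy":-0.018,"dz":0.015,"wx":0.006,"wy":0,"wz":0.009},{"fingers":0.04,"dx":0.010,"dy":-0.017,"dz":0.025,"wx":0.006,"wy":0,"wz":0.009},{"fingers":0.04,"dx":0,"dy":0,"dz":0.0,"wx":0,"wy":0,"wz":0}]'>/dev/null
python3 -c "
from h import *
place(.004,.06)"
```

```text
shift [-0.0016 -0.0115  0.0434] turn [ 0.003 -0.001  0.001]
now base x,y,z 0.0033 -0.0016 0.105 lean 0.243 t 16.85 F [-0.9 -1.4 -2.3] w 0.05867445632236086
```

```bash
python3 -m crank '[{"fingers":0.04,"dx":-0.001,"dy":-0.005,"dz":0.021,"wx":0.003,"wy":0,"wz":0},{"fingers":0.04,"dx":0,"dy":-0.005,"dz":0.021,"wx":0,"wy":0,"wz":0},{"fingers":0.04,"dx":0,"dy":0,"dz":0.0,"wx":0,"wy":0,"wz":0}]'>/dev/null
python3 -c "
from h import *
place(.006,.040)"
```

```text
shift [-0.003  -0.0101  0.0174] turn [ 0.003 -0.001 -0.002]
now base x,y,z 0.0003 -0.003 0.0593 lean 0.243 t 17.1 F [-1.2  0.  -2. ] w 0.05921523549624512
```

```bash
python3 -m crank '[{"fingers":0.04,"dx":-0.003,"dy":-0.010,"dz":0.009,"wx":0.003,"wy":0,"wz":0},{"fingers":0.04,"dx":0,"dy":-0.001,"dz":0.008,"wx":0,"wy":0,"wz":0},{"fingers":0.04,"dx":0,"dy":0,"dz":0.0,"wx":0,"wy":0,"wz":0}]'>/dev/null
python3 -c "
from h import *
place(.007,.035)"
```

```text
shift [-0.0013 -0.0034  0.0058] turn [ 0.002 -0.002 -0.004]
now base x,y,z 0.005 -0.0013 0.0415 lean 0.242 t 17.35 F [-0.4  0.1 -0.3] w 0.05910946176218301
```

```bash
python3 -m crank '[{"fingers":0.04,"dx":-0.001,"dy":-0.002,"dz":0.003,"wx":0,"wy":0,"wz":0},{"fingers":0.04,"dx":0,"dy":-0.001,"dz":0.002,"wx":0,"wy":0,"wz":0}]'>/dev/null
python3 -c "
from h import *
place(.007,.035)"
python3 -m crank '[{"fingers":0.04,"dx":0,"dy":-0.001,"dz":0.002,"wx":0,"wy":0,"wz":0},{"fingers":0.04,"dx":0,"dy":0,"dz":0.001,"wx":0,"wy":0,"wz":0}]'>/dev/null
python3 -c "
from h import *
place(.007,.035)
a,d,m=grab('side'); b=a[255:355,230:350]; c=grab('wrist')[0]
cv2.imwrite('pics/p1.png',np.hstack([cv2.resize(b,(480,400),interpolation=cv2.INTER_CUBIC),cv2.resize(c,(320,240)).repeat(1,0)[:240] if 0 else cv2.resize(c[:,160:480],(267,400))]))"
```

```text
shift [-0.0005 -0.0006  0.0033] turn [ 0.    -0.001 -0.004]
now base x,y,z 0.0072 -0.0005 0.0384 lean 0.24 t 17.5167 F [-1.9 -0.   5.1] w 0.05926396492773252
shift [-0.0004 -0.0004  0.0035] turn [ 0.    -0.002 -0.005]
now base x,y,z 0.0074 -0.0004 0.0385 lean 0.24 t 17.6833 F [-1.9 -1.1  0.4] w 0.058921920259015464
```

View pics/p1.png

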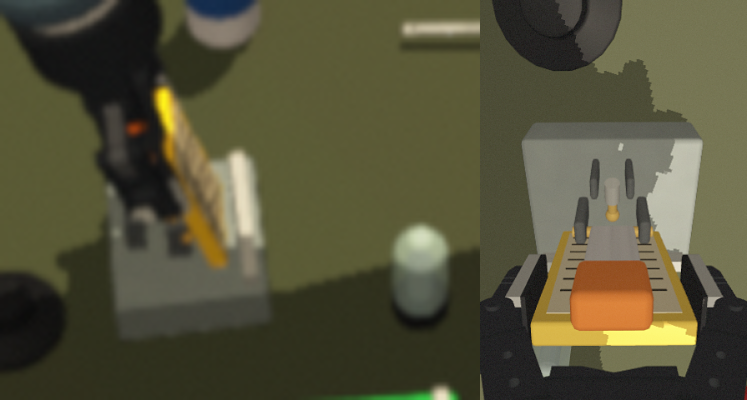

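The card stands behind the lip and central, just in front of the rest (side px ~(190,180)), and the foot touches the ledge. Releasing.

```bash
python3 -m crank '[{"fingers":0.07,"dx":0,"dy":0,"dz":0,"wx":0,"wy":0,"wz":0},{"fingers":0.085,"dx":0,"dy":0,"dz":0,"wx":0,"wy":0,"wz":0},{"fingers":0.085,"dx":0,"dy":0,"dz":0,"wx":0,"wy":0,"wz":0},{"fingers":0.085,"dx":0,"dy":0,"dz":-0.015,"wx":0,"wy":0,"wz":0},{"fingers":0.085,"dx":0,"dy":0,"dz":-0.03,"wx":0,"wy":0,"wz":0},{"fingers":0.085,"dx":0,"dy":0,"dz":-0.04,"wx":0,"wy":0,"wz":0},{"fingers":0.085,"dx":0,"dy":0,"dz":-0.04,"wx":0,"wy":0,"wz":0},{"fingers":0.085,"dx":0,"dy":0,"dz":-0.01,"wx":0,"wy":0,"wz":0}]'
python3 - <<'E'
from h import *
a,d,m=grab('side'); c,d2,m2=grab('wrist')
for n,a_,d_,m_ in(('side',a,d,m),('wrist',c,d2,m2)):
    W=cloud(m_,d_)-STAND; x=W@SX;y=W@SY;z=W[...,2]; h=cv2.cvtColor(a_,cv2.COLOR_BGR2HSV).astype(int)
    k=(h[...,0]>16)&(h[...,0]<36)&(h[...,1]>90)&(abs(x-.02)<.05)&(abs(y)<.05)&(z>.03)&(z<.15)
    k&=~((abs(y)<.022)&(z<.07)&(x>.015)) ; print(n,k.sum(),'z',np.percentile(z[k],[1,99]).round(3),'y',np.percentile(y[k],[1,99]).round(3))
    for lo in(.035,.06,.085,.11):
        j=k&(z>=lo)&(z<lo+.025)
        if j.sum()>5: print('  z',z[j].mean().round(3),'x',np.percentile(x[j],[5,50,95]).round(4),'y',np.percentile(y[j],[2,50,98]).round(3))
W=cloud(m,d); hb=cv2.cvtColor(a,cv2.COLOR_BGR2HSV).astype(int); q=W-CASE; k=(hb[...,0]>95)&(hb[...,0]<125)&(hb[...,1]>110)&(abs(q@CX)<.06)&(abs(q@CY)<.06)&(q[...,2]>.08); print('blue',k.sum(),(q[k]@CX).mean(),(q[k]@CY).mean(),q[k][:,2].max())
cv2.imwrite('pics/p2.png',np.hstack([cv2.resize(a[100:360,210:430],(423,500)),cv2.resize(c[:,150:490],(354,500))]))
E
```

```text
time_s: 18.45
ee_pos: [0.582, 0.2121, 0.1865]
ee_rot: [[0.269, -0.934, -0.234], [-0.963, -0.261, -0.068], [0.003, 0.243, -0.97]]
contact_force: [1.1, 0.6, 0.5]
grip_width: 0.0851
side 491 z [0.036 0.14 ] y [-0.026  0.034]
  z 0.048 x [0.004  0.0078 0.0169] y [-0.027  0.016  0.034]
  z 0.071 x [0.0098 0.0147 0.0237] y [-0.023  0.019  0.034]
  z 0.098 x [0.0174 0.0223 0.0309] y [-0.025  0.015  0.035]
  z 0.124 x [0.0258 0.0331 0.0409] y [-0.024  0.009  0.034]
wrist 2410 z [0.048 0.141] y [-0.028  0.03 ]
  z 0.049 x [0.0143 0.0175 0.0204] y [-0.027  0.024  0.03 ]
  z 0.073 x [0.0207 0.0242 0.0274] y [-0.028  0.007  0.03 ]
  z 0.098 x [0.0281 0.0319 0.035 ] y [-0.028  0.026  0.03 ]
  z 0.129 x [0.0318 0.0361 0.0401] y [-0.028  0.001  0.03 ]
blue 64 0.01596496923330293 0.008396351375847103 0.10465452219215042
```

View pics/p2.png

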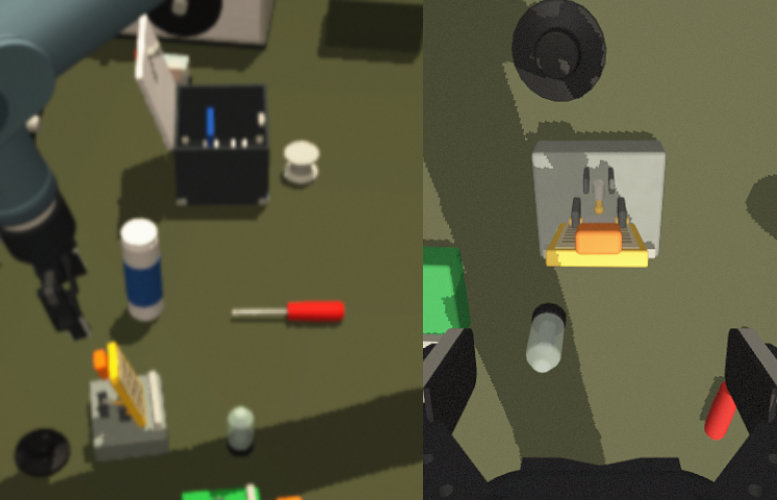

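The card leans on the rest, the blue card and other items are where they were, and the hand is clear. Handing in.

```bash
python3 -m crank '[{"fingers":0.085,"dx":0,"dy":0,"dz":-0.02,"wx":0,"wy":0,"wz":0},{"fingers":0.085,"dx":0,"dy":0,"dz":0,"wx":0,"wy":0,"wz":0}]'; python3 r.py; python3 -c "
from plant import workorder
print(workorder.sign_off())"
```

```text
time_s: 18.72
ee_pos: [0.5843, 0.2123, 0.2012]
ee_rot: [[0.27, -0.933, -0.239], [-0.963, -0.26, -0.071], [0.004, 0.249, -0.969]]
contact_force: [0.5, 0.1, 1.4]
grip_width: 0.085
t 18.72 p [0.5939 0.2151 0.24  ] F [0.5 0.1 1.4] w 0.085
[[ 0.27  -0.933 -0.239]
 [-0.963 -0.26  -0.071]
 [ 0.004  0.249 -0.969]]
q [-0.18  0.69 -0.38  1.33  0.19  1.42 -1.86]
wrist rest ang [1.791 1.902 1.984] 1170
side rest ang [1.658 1.86  1.949] 109
the job is handed in; nothing more can be done
None
```

I pressed the button and rode the lid up at roughly 1.5 rad/s until it stood open. Then I snapped the rest over its centre and stood the yellow card on the ledge, leaning against it. I handed the job in at 18.7 s; no verdict is reported.

**Last checks, from the cameras:**
- **Rest:** about 1.85–1.9 rad.
- **Yellow card:** centre about 1–4 mm off the stand's middle, roughly 20–25 mm behind its origin and 83–88 mm up. It leans about 0.3 rad, and it looked square in the picture.
- **Blue card:** standing in its slot.
- **Lid:** standing open in the last picture; I did not measure its final angle.
- **Bystanders:** those in view looked in place; I did not measure them, and the mug and relay were not properly in the last pictures.

**What disagreed or needed mending:**
- The reported TCP lay about 40 mm beyond the real fingertips. I found this by camera and by touching the button, and corrected for it.
- The arm drifted a few millimetres in rows that should not have moved. My first grip on the yellow card was off-centre, so I released and gripped again, which slid the card about 10 mm along its slot.
- I then set the card down in its slot again, because the rest had to be opened first with a free hand.
- The wrist force reached about 33 N while opening the rest.
- I never measured the lid's speed directly; 1.5 rad/s is the pace of the finger it rode on.

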